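# Line up the printing pads by size on the carrying board

### The arm

A 6-joint arm with a two-finger parallel gripper is mounted at the origin on the work surface. World frame = base frame: x ahead of the robot, y to its left, z up, the work surface at z = 0. Lengths are in mm, angles in rad, forces in N, time in s.
With the tool pointing down it reaches from about 225 to 875 mm from the base axis. Payload 3.4 kg.
Tool frame: the origin (TCP) lies on the centre line of the jaws, within the pads' length; the fingertips stand env.tip_extent ahead of it and the grasp point (between the pads) lies 3 mm ahead of it (env.tip_extent is the distance from the TCP to the fingertips, in mm); x points along the fingers, y is the direction in which the jaws open and shut, and the axes are right-handed (so a half turn about x gives the same grasp; the last joint's range is limited). The gripper opens to 85 mm and grips with 20 to 120 N. Pads are 22 mm wide; open, the fingers measure 114 mm over their backs; the gripper's body (76 mm by 85 mm) begins 54 mm behind the grasp point. The pads swing forward as they close: fully open they stand 13 mm farther back than shut.
Start: joints at [1.214, 0.276, 1.505, -0, 1.361, -0.121], TCP at [134.347, 559.12, 220.128] pointing down, gripper open.
Joint ranges: [-2.89, 2.89], [-0.75, 2.08], [0.22, 2.7], [-1.18, 4.32], [0.11, 2.71], [-2.7, 2.7]. Speed limits (rad/s): [2.57, 2.57, 3.14, 3.14, 3.14, 3.14].

### API

Orientations are given as a unit quaternion [w, x, y, z].
In Python, from bench import env gives the robot as it stands.
- The arm moves only by the shell command python3 -m crank 'ROWS' [FORCE]. ROWS is JSON, one flat list of numbers, 7 for each row, row after row: the shift along the world's x, y, z in mm, then the turn, a rotation vector about the world's x, y, z in degrees, then the opening in per cent of the stroke, from 0 (shut) to 100 (fully open). In form: [tx, ty, tz, rx, ry, rz, claw, tx, ty, tz, rx, ry, rz, claw, ...]. A call has 1 to 10 rows; each row shifts and turns the commanded pose from where the row before left it; what a row does not reach is not made up. A row lasts 1/8 s, in which the tool goes at most 62.5 mm and 10.7 degrees, less where a joint would pass 70% of its speed; a pose out of reach is approached as far as the arm can. A call is refused whole if a number of a shift passes 62.5 or a number of a turn 10.7, either way. A call with a gripper value outside its range is refused whole. The fingers move at their own pace and stop on an object; FORCE is the grip in N (left out, the last holds). Time passes only in rows, so rows that do not move let the fingers close. It gives the time, the measured TCP pose, the force and the opening at its end, in the units of the state.
- env.observe(): the state, without advancing time (a new reading comes with each control period).
- env.capture(name): name is "scene" or "top" or "wrist"; returns the picture (384x512x3 uint8, red, green, blue); there is no depth.
- env.calibration(name): a dict with "K" (3x3 intrinsics, pixels), "k1" (the pictures are not rectified: a ray, as slopes to the right and down, at radius r is drawn at 1 + k1 r^2 times it, then the intrinsics apply), "R" (3x3) and "t" (3): a world point X has camera coordinates R X + t. Camera axes: x right, y down, z forward; pixel columns grow to the right and rows downward; lengths in mm; the calibration is good to about 2 mm. A picture is of the moment at which its call begins: read the wrist's pose just before it. calibration takes no time and is no camera call; for the wrist camera it gives the pose at the moment of the call.
- env.sign_off(): hands the job in, once; it reports no verdict.
The state is a dict: "time_s": time; "qpos": joint angles; "qd": joint speeds; "effort": joint torques, N m; "eef_pos": TCP position; "ee_rot": TCP orientation; "contact_force": force on the tool from outside, world axes, zero at the start; "torque": the same for the moment, N m; "gripper_width": finger opening in mm.
Only numpy, scipy, OpenCV 4.12 (cv2) and the standard library are available. Lean on these libraries where they do the work, as an engineer would, in place of code of your own. Each camera call takes 0.05 s, during which the arm holds its last target.

### The job

Line up the four blue-grey silicone printing pads by size on the plywood carrying board, one on each black rubber rest: the smallest on the rest next to the board's handle, and each one larger than the last towards the plain end. Keep them upright and set each down gently, wooden base on the rest and centred on it. Leave the ink cup and the small ink tin that stand among the pads where they are.

Things in the scene. Friction and masses are not known exactly. Their poses are not given: they have to be found in the camera images.
- pad_28: the smallest printing pad: a round blue-grey silicone dome on an 18 mm thick light plywood disc; 28 mm across the disc, dome 2 mm narrower there, 34 mm tall overall. Stands loose on the bench, dome up. Origin: centre of its underside, z up. Grip it across the disc, from above.
- pad_38: the second smallest printing pad: a round blue-grey silicone dome on an 18 mm thick light plywood disc; 38 mm across the disc, dome 2 mm narrower there, 44 mm tall overall. Stands loose on the bench, dome up. Origin: centre of its underside, z up. Grip it across the disc, from above.
- pad_48: the second largest printing pad: a round blue-grey silicone dome on an 18 mm thick light plywood disc; 48 mm across the disc, dome 2 mm narrower there, 54 mm tall overall. Stands loose on the bench, dome up. Origin: centre of its underside, z up. Grip it across the disc, from above.
- pad_58: the largest printing pad: a round blue-grey silicone dome on an 18 mm thick light plywood disc; 58 mm across the disc, dome 2 mm narrower there, 64 mm tall overall. Stands loose on the bench, dome up. Origin: centre of its underside, z up. Grip it across the disc, from above.
- rest_1: black round rubber rest, 68 mm across, 3 mm thick, fixed on the plywood board, next to the board's black bow handle. Origin: centre of its underside; its top is 3 mm above that and 21 mm above the bench. y runs along the row, away from the handle; rests are 72 mm apart. The handle stands across the board 58 mm beyond this rest's centre, its top 43 mm above the bench.
- rest_2: black round rubber rest, 68 mm across, 3 mm thick, fixed on the plywood board, second from the handle. Origin: centre of its underside; its top is 3 mm above that and 21 mm above the bench. y runs along the row, away from the handle; rests are 72 mm apart.
- rest_3: black round rubber rest, 68 mm across, 3 mm thick, fixed on the plywood board, third from the handle. Origin: centre of its underside; its top is 3 mm above that and 21 mm above the bench. y runs along the row, away from the handle; rests are 72 mm apart.
- rest_4: black round rubber rest, 68 mm across, 3 mm thick, fixed on the plywood board, farthest from the handle, at the plain end. Origin: centre of its underside; its top is 3 mm above that and 21 mm above the bench. y runs along the row, away from the handle; rests are 72 mm apart. The board is fixed, 100 mm wide, 330 mm long, its top 18 mm above the bench.
- ink_cup: bystander: round aluminium ink cup with a white ring at its foot and a boss on top, 91 mm across, 50 mm tall, loose among the pads. Origin: centre of its underside. To be left where it is.
- ink_tin: bystander: closed small steel ink tin with a paper band, 71 mm across, 63 mm tall, loose among the pads. Origin: centre of its underside. To be left where it is.
Not all that is in view belongs to the job. What is shaped like the pad_28 but pink is not meant.

How it is judged:
By the outcome, as a careful person would: the job done as asked, in the order asked, and still so for the second after the job is handed in, with the robot touching nothing.
It also fails if it takes over 112 s, if anything falls off the work surface, if the arm or the gripper's body presses on something with over 40 N, if the wrist force passes 120 N, or if a joint passes its speed limit or range.

## Working session

There is one attempt and no reset: what is moved stays moved. The work goes in short steps, Python scripts to look and compute and a shell command to move; the robot and the scene stay as the last step left them, time stands still between calls to the robot, and variables do not carry over. Pictures are saved under pics/ and viewed, and the job is handed in when it is done.

```bash
mkdir -p pics; ls; python3 - <<'E'
from bench import env
import cv2
s=env.observe();print(s, env.tip_extent)
for n in("scene","top","wrist"):
    c=env.calibration(n);print(n,c)
    im=env.capture(n);cv2.imwrite(f"pics/{n}0.png",im[:,:,::-1])
E
```

```text
pics
{'time_s': 0.0, 'qpos': array([ 1.21397671e+00,  2.76607238e-01,  1.50615321e+00,  2.51023825e-07,
        1.36069835e+00, -1.20993726e-01]), 'qd': array([ 0.00112043,  0.00028173, -0.00101234,  0.00158525,  0.00117325,
        0.00073026]), 'effort': array([-3.08517365e-04, -4.16777050e+01, -2.45797223e+01, -1.36876946e-05,
        1.12489332e-02,  6.88169266e-06]), 'eef_pos': array([134.15183037, 558.55795399, 219.22475283]), 'ee_rot': array([ 0.70204033,  0.08254293,  0.70235277, -0.08382498]), 'contact_force': array([0.50049291, 0.31684115, 0.14284637]), 'torque': array([-0.04490737, -0.01435793,  0.02560056]), 'gripper_width': 85.25777322696877} 22.0
scene {'K': array([[430.08555185,   0.        , 262.81268422],
       [  0.        , 430.08555185, 192.17652588],
       [  0.        ,   0.        ,   1.        ]]), 'k1': -0.0329469008435665, 'R': array([[ 0.6932644 ,  0.72067917, -0.00245019],
       [ 0.51355774, -0.49640143, -0.69988861],
       [-0.50561142,  0.48394954, -0.71424781]]), 't': array([-353.49945614, -256.42191365, 1257.71231627])}
top {'K': array([[379.76138694,   0.        , 257.36399116],
       [  0.        , 379.76138694, 190.26718733],
       [  0.        ,   0.        ,   1.        ]]), 'k1': -0.06401793399933983, 'R': array([[-0.02244356, -0.99958867,  0.01785428],
       [-0.99421853,  0.02044016, -0.10541216],
       [ 0.10500385, -0.02011688, -0.99426832]]), 't': array([-24.77137398, 522.45925076, 849.5961734 ])}
wrist {'K': array([[318.62837107,   0.        , 257.14989707],
       [  0.        , 318.62837107, 186.11839326],
       [  0.        ,   0.        ,   1.        ]]), 'k1': -0.04942326538616737, 'R': array([[ 2.33631758e-01,  9.72325137e-01, -1.71417977e-04],
       [ 9.21474032e-01, -2.21356904e-01,  3.19197006e-01],
       [ 3.10325328e-01, -7.47325148e-02, -9.47688368e-01]]), 't': array([-575.54880418,  -40.93673465,  379.80335058])}
```

View pics/scene0.png

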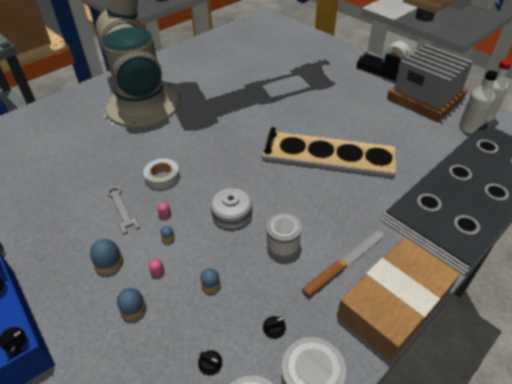

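View pics/top0.png

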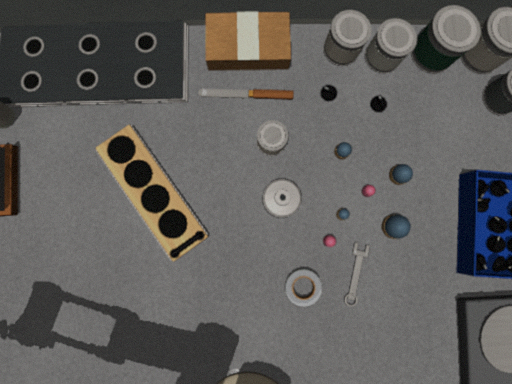

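View pics/wrist0.png

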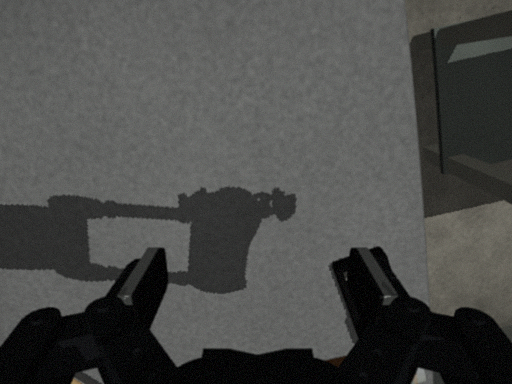

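```bash
cat > h.py <<'E'
import numpy as np, cv2
from bench import env
def proj(c,X):
    X=np.atleast_2d(X);p=X@c['R'].T+c['t'];s=p[:,:2]/p[:,2:];r2=(s**2).sum(1,keepdims=True)
    s=s*(1+c['k1']*r2);return s*np.diag(c['K'])[:2]+c['K'][:2,2]
def ray(c,uv):
    s=cv2.undistortPoints(np.array([[uv]],float),c['K'],np.array([c['k1'],0,0,0,0.]))[0,0]
    d=c['R'].T@np.array([*s,1]);o=-c['R'].T@c['t'];return o,d/np.linalg.norm(d)
def onz(c,uv,z):
    o,d=ray(c,uv);return o+d*(z-o[2])/d[2]
def tri(a,b):
    (o1,d1),(o2,d2)=a,b
    A=np.stack([d1,-d2],1);k=np.linalg.lstsq(A,o2-o1,rcond=None)[0]
    p,q=o1+d1*k[0],o2+d2*k[1];return (p+q)/2,np.linalg.norm(p-q)
E
python3 - <<'E'
from h import *
for n,lim in(("top",(320,440,120,260)),("scene",(80,230,210,330))):
    im=cv2.imread(f"pics/{n}0.png").astype(int);B,G,R=im[...,0],im[...,1],im[...,2]
    m=((B-R>18)).astype(np.uint8);m=cv2.morphologyEx(m,cv2.MORPH_OPEN,np.ones((2,2),np.uint8))
    x0,x1,y0,y1=lim;mm=np.zeros_like(m);mm[y0:y1,x0:x1]=m[y0:y1,x0:x1]
    k,l,s,c=cv2.connectedComponentsWithStats(mm)
    for i in range(1,k):
        if s[i,4]>20:print(n,s[i],c[i].round(1),onz(env.calibration(n),c[i],30).round(1))
im=cv2.imread("pics/top0.png");cv2.imwrite("pics/tc.png",cv2.resize(im[110:270,250:450],None,fx=4,fy=3.75,interpolation=cv2.INTER_CUBIC))
cv2.imwrite("pics/tb.png",cv2.resize(im[120:270,90:215],None,fx=4,fy=4,interpolation=cv2.INTER_CUBIC))
im=cv2.imread("pics/scene0.png");cv2.imwrite("pics/sc.png",cv2.resize(im[180:330,80:280],None,fx=4,fy=4,interpolation=cv2.INTER_CUBIC))
E
```

```text
top [339 144  13  13 138] [345.  150.1] [ 612.4 -244.1   30. ]
top [396 166  18  17 232] [404.2 174.3] [ 552.3 -382.5   30. ]
top [341 210   9  10  71] [344.8 214.6] [ 461.1 -236.5   30. ]
top [389 218  22  21 350] [399.9 227.9] [ 427.  -364.4   30. ]
scene [162 227  11  10  91] [167.  231.6] [ 470.4 -235.9   30. ]
scene [ 92 240  27  29 600] [104.5 253.6] [ 430.8 -357.8   30. ]
scene [202 270  17  17 236] [210.1 277.9] [ 619.2 -242.3   30. ]
scene [118 289  24  26 476] [130.  301.3] [ 557.7 -378.1   30. ]
```

View pics/tc.png

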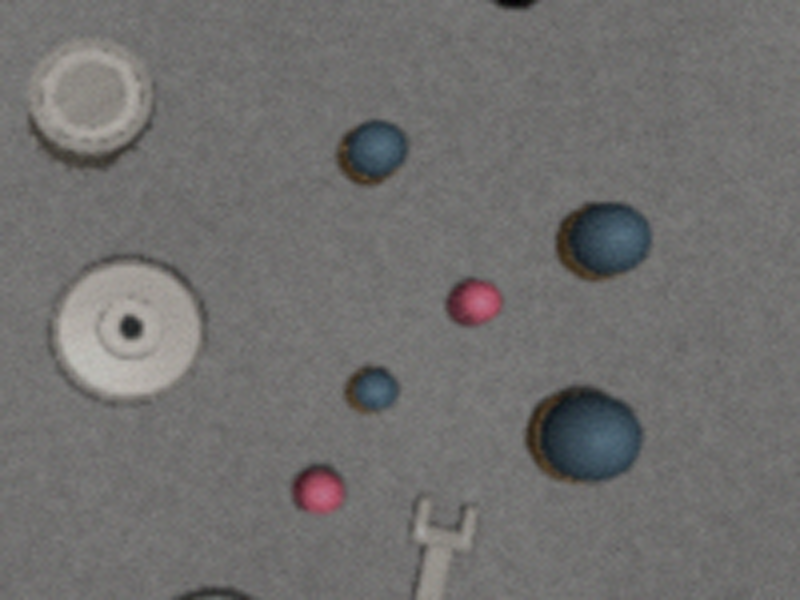

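View pics/tb.png

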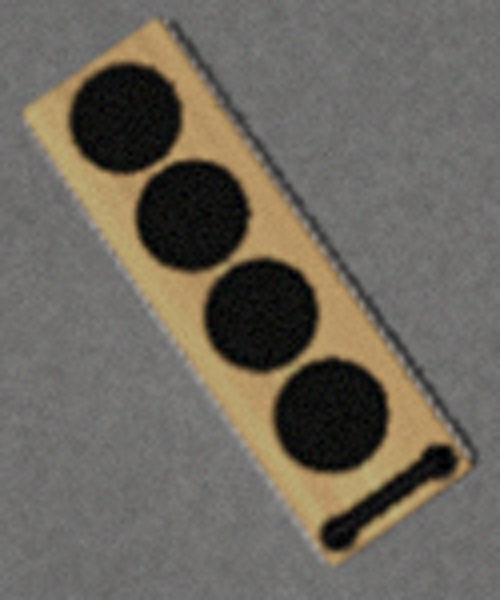

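View pics/sc.png

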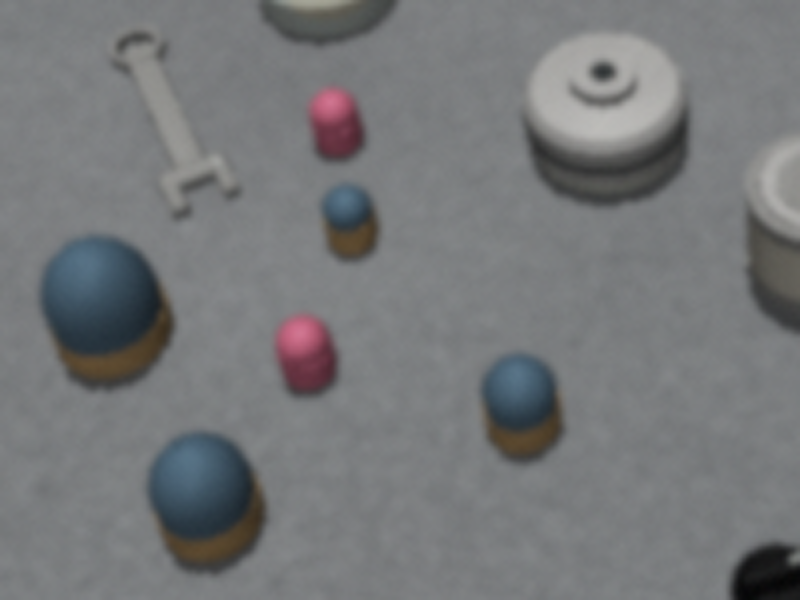

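```bash
cat >> h.py <<'E'
def dome(x,y,D,z0=0):
    H=D+6;r=(D-2)/2;h=H-18;P=[]
    hc=max(h-r,0)  # cylinder part then hemisphere
    for z in np.linspace(0,hc,4):
        for a in np.linspace(0,2*np.pi,40):P.append((x+r*np.cos(a),y+r*np.sin(a),z0+18+z))
    for e in np.linspace(0,np.pi/2,12):
        for a in np.linspace(0,2*np.pi,40):P.append((x+r*np.cos(e)*np.cos(a),y+r*np.cos(e)*np.sin(a),z0+18+hc+r*np.sin(e)*(1 if h>=r else h/r)))
    return np.array(P)
def hullc(uv):
    h=cv2.convexHull(uv.astype(np.float32));m=cv2.moments(h);return np.array([m['m10']/m['m00'],m['m01']/m['m00']]),m['m00'],h[:,0].min(0),h[:,0].max(0)
E
python3 - <<'E'
from h import *
from scipy.optimize import least_squares
O={28:((344.8,214.6),(167,231.6)),38:((345,150.1),(210.1,277.9)),48:((404.2,174.3),(130,301.3)),58:((399.9,227.9),(104.5,253.6))}
T,S=env.calibration("top"),env.calibration("scene")
for D,(a,b) in O.items():
    for nm,cs in(("top",[(T,a)]),("scene",[(S,b)]),("both",[(T,a),(S,b)])):
        f=lambda p:np.concatenate([hullc(proj(c,dome(*p,D)))[0]-uv for c,uv in cs])
        r=least_squares(f,[500,-300],diff_step=1e-3);
        print(D,nm,r.x.round(1),[round(float(v),1) for v in r.fun],[np.round(hullc(proj(c,dome(*r.x,D)))[1:2]).tolist() for c,_ in cs])
for n,lim in(("top",(95,205,125,262)),("scene",(262,400,125,175))):
    c=env.calibration(n);im=cv2.imread(f"pics/{n}0.png").max(2)
    x0,x1,y0,y1=lim;mm=np.zeros_like(im);mm[y0:y1,x0:x1]=(im[y0:y1,x0:x1]<60)
    k,l,s,ce=cv2.connectedComponentsWithStats(mm)
    for i in range(1,k):
        if s[i,4]>60:print(n,s[i],ce[i].round(1),onz(c,ce[i],21).round(1))
T,S=env.calibration("top"),env.calibration("scene")
for z,uv in (("cup",(130/4+250,328/3.75+110)),("tin",(90/4+250,93/3.75+110)),("pinkA",(369,190)),("pinkB",(329,241))):
    print(z,onz(T,uv,{"cup":50,"tin":63}.get(z,25)).round(0))
E
```

```text
28 top [ 461.4 -238.8] [0.0, -0.0] [[101.0]]
28 scene [ 463.7 -232.7] [0.0, -0.0] [[122.0]]
28 both [ 462.7 -235.3] [-1.5, -0.5, -1.3, 0.4] [[101.0], [122.0]]
38 top [ 613.6 -245.7] [0.0, -0.0] [[197.0]]
38 scene [ 615.9 -240.3] [0.0, -0.0] [[312.0]]
38 both [ 615.  -242.4] [-1.4, -0.6, -1.2, 0.4] [[197.0], [312.0]]
48 top [ 552.7 -383.7] [0.0, -0.0] [[345.0]]
48 scene [ 556.1 -377.5] [-0.0, 0.0] [[604.0]]
48 both [ 554.6 -379.6] [-1.8, -0.7, -1.4, 0.2] [[344.0], [604.0]]
58 top [ 427.1 -364.3] [-0.0, -0.0] [[537.0]]
58 scene [ 431.9 -357.7] [-0.0, 0.0] [[774.0]]
58 both [ 429.5 -360.1] [-1.8, -1.0, -1.7, -0.1] [[535.0], [774.0]]
top [108 136  27  27 570] [121.  149.1] [627.  283.8  21. ]
top [124 160  28  28 588] [137.6 173.4] [567.9 243.5  21. ]
top [142 185  27  28 595] [154.9 198.3] [508.7 202.3  21. ]
top [159 210  28  28 611] [172.3 223.6] [449.4 161.7  21. ]
top [171 232  33  25 211] [186.5 243.8] [402.4 129.4  21. ]
scene [265 127  11  26 131] [269.8 140.1] [396.5 134.3  21. ]
scene [281 138  24  15 290] [292.4 145.2] [451.  161.2  21. ]
scene [309 141  24  16 295] [320.7 148.8] [510.4 201.8  21. ]
scene [338 145  24  16 308] [349.4 152.5] [569.6 242.8  21. ]
scene [366 149  26  16 323] [378.5 156.3] [628.7 283.1  21. ]
cup [502. -92.  50.]
tin [643. -72.  63.]
pinkA [ 517. -298.   25.]
pinkB [ 401. -198.   25.]
```

```bash
python3 - <<'E'
from h import *
c=env.calibration("wrist");s=env.observe()
C=-c['R'].T@c['t'];print("cam",C, "rel",C-s['eef_pos']);print("z axis",c['R'][2],'axis hits z=30',onz(c,(257,186),30)-s['eef_pos'])
print("below TCP",proj(c,[[*s['eef_pos'][:2],30]]))
from scipy.spatial.transform import Rotation as Ro
q=s['ee_rot'];print(Ro.from_quat(np.r_[q[1:],q[0]]).as_matrix().round(3))
T=env.calibration("top");print(onz(T,(361,247),5))
E
```

```text
cam [ 54.34179766 578.98484591 373.01495765] rel [-79.87150621  20.30506081 153.57564234]
z axis [ 0.31040987 -0.0745061  -0.94767851] axis hits z=30 [  32.30448537   -6.79502932 -189.43931531]
below TCP [[256.14316038 157.65049737]]
[[-0.001  0.234  0.972]
 [-0.001  0.972 -0.234]
 [-1.    -0.001 -0.   ]]
[ 384.58566162 -278.00541593    5.        ]
```

```bash
python3 -m crank '[23.5,-56.7,0,0,0,-9.4,55, 23.5,-56.7,0,0,0,-9.4,55, 23.5,-56.7,0,0,0,-9.4,55, 23.5,-56.7,0,0,0,-9.4,55, 23.5,-56.7,0,0,0,-9.4,55, 23.5,-56.7,0,0,0,-9.4,55, 23.5,-56.7,0,0,0,-9.4,55]' 40; python3 -m crank '[23.5,-56.7,0,0,0,-9.4,55, 23.5,-56.7,0,0,0,-9.4,55, 23.5,-56.7,0,0,0,-9.4,55, 23.5,-56.7,0,0,0,-9.4,55, 23.5,-56.7,0,0,0,-9.4,55, 23.5,-56.7,0,0,0,-9.4,55, 23.5,-56.7,0,0,0,-9.4,55,0,0,0,0,0,0,55]'
python3 - <<'E'
from h import *
s=env.observe();print(s['eef_pos'],s['gripper_width'],env.tip_extent)
from scipy.spatial.transform import Rotation as Ro
q=s['ee_rot'];M=Ro.from_quat(np.r_[q[1:],q[0]]).as_matrix();print(M.round(3),"jaw",np.degrees(np.arctan2(M[1,1],M[0,1])))
im=env.capture("wrist");cv2.imwrite("pics/w1.png",im[:,:,::-1])
c=env.calibration("wrist")
for D,x,y in((28,462.7,-235.3),(38,615,-242.4),(48,554.6,-379.6),(58,429.5,-360)):print(D,proj(c,[[x,y,18]]))
E
```

```text
time_s: 1.02
eef_pos: [299.2, 160.5, 220.3]
ee_rot: [0.544, 0.453, 0.543, -0.452]
contact_force: [1.1, 0.2, 0.7]
gripper_width: 47.0
time_s: 2.02
eef_pos: [464.7, -238.9, 219.1]
ee_rot: [-0.211, -0.675, -0.21, 0.675]
contact_force: [-0.3, 0.9, 0.4]
gripper_width: 46.9
[ 464.733792   -238.87185403  219.14051639] 46.86650415565428 22.0
[[ 0.     0.568 -0.823]
 [-0.001 -0.823 -0.568]
 [-1.     0.001  0.001]] jaw -55.358435056738095
28 [[257.43534518 155.7461416 ]]
38 [[347.39119039  41.37151077]]
48 [[405.28510777 161.93609138]]
58 [[324.75161824 233.49276663]]
```

View pics/w1.png

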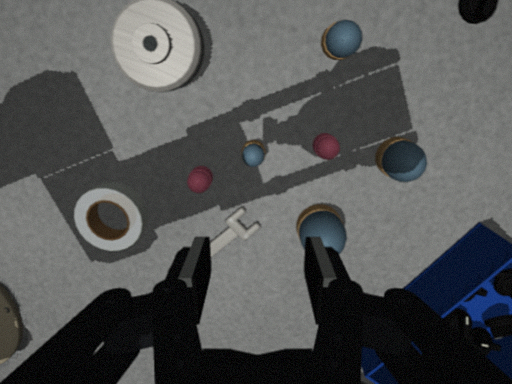

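```bash
cat >> h.py <<'E'
def overlay(im,c,D,x,y,box,f,out,z0=0):
    x0,y0,x1,y1=box;b=cv2.resize(im[y0:y1,x0:x1],None,fx=f,fy=f,interpolation=cv2.INTER_CUBIC)
    for P,col in ((dome(x,y,D,z0),(0,255,255)),):
        h=cv2.convexHull(proj(c,P).astype(np.float32))[:,0]
        cv2.polylines(b,[(((h-[x0,y0]+.5)*f)).astype(np.int32)],True,col,1)
    a=np.linspace(0,2*np.pi,60)
    for z in(0,18):
        h=proj(c,np.stack([x+D/2*np.cos(a),y+D/2*np.sin(a),0*a+z+z0],1));cv2.polylines(b,[((h-[x0,y0]+.5)*f).astype(np.int32)],True,(0,255,0),1)
    cv2.imwrite(out,b);return b
E
python3 - <<'E'
from h import *
import pickle
c=env.calibration("wrist");pickle.dump(c,open("cw1.pkl","wb"));im=cv2.imread("pics/w1.png")
bs=[]
for D,x,y in((28,462.7,-235.3),(38,615,-242.4),(48,554.6,-379.6),(58,429.5,-360)):
    u,v=proj(c,[[x,y,20]])[0].astype(int);bs.append(overlay(im,c,D,x,y,(u-32,v-32,u+32,v+32),6,"pics/o.png"))
cv2.imwrite("pics/o1.png",np.vstack([np.hstack(bs[:2]),np.hstack(bs[2:])])[:,:])
E
```

```text
(no output)
```

View pics/o1.png

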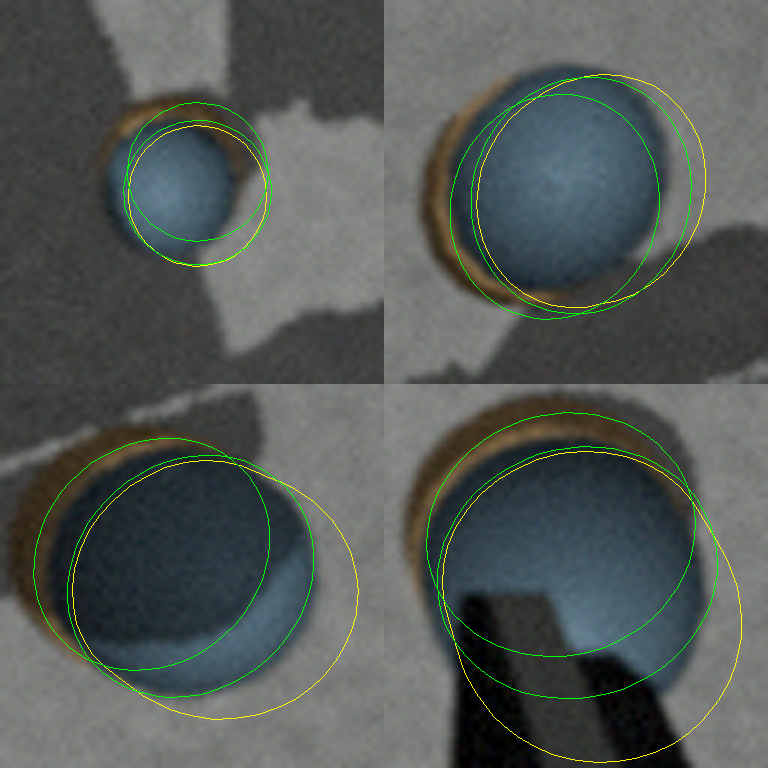

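```bash
cat >> h.py <<'E'
def dome(x,y,D,z0=0):
    r=(D-2)/2;h=D+6-18;P=[]
    for e in np.linspace(0,np.pi/2,16):
        for a in np.linspace(0,2*np.pi,40):P.append((x+r*np.cos(e)*np.cos(a),y+r*np.cos(e)*np.sin(a),z0+18+h*np.sin(e)))
    return np.array(P)
def blue(im):
    im=cv2.GaussianBlur(im,(3,3),0).astype(float);return ((im[...,0]>1.15*im[...,2]+3)).astype(np.uint8)
E
python3 - <<'E'
from h import *
import pickle
from scipy.optimize import least_squares
C={"top":env.calibration("top"),"scene":env.calibration("scene"),"wrist":pickle.load(open("cw1.pkl","rb"))}
I={"top":"pics/top0.png","scene":"pics/scene0.png","wrist":"pics/w1.png"}
P0={28:(462.7,-235.3),38:(615,-242.4),48:(554.6,-379.6),58:(429.5,-360)}
M={n:cv2.connectedComponentsWithStats(blue(cv2.imread(I[n]))) for n in C}
for D,p0 in P0.items():
    ob={}
    for n,(k,l,s,ce) in M.items():
        if n=="wrist" and D==58: continue
        uv=hullc(proj(C[n],dome(*p0,D)))[0]
        i=min((i for i in range(1,k) if s[i,4]>25),key=lambda i:np.hypot(*(ce[i]-uv)));ob[n]=(ce[i],s[i,4])
    for sel in [[n] for n in ob]+[list(ob)]:
        f=lambda p:np.concatenate([hullc(proj(C[n],dome(*p,D)))[0]-ob[n][0] for n in sel])
        r=least_squares(f,p0,diff_step=1e-3);print(D,sel,r.x.round(1),[(ob[n][1],round(hullc(proj(C[n],dome(*r.x,D)))[1])) for n in sel])
    # last fit overlay
E
```

```text
28 ['top'] [ 464. -237.] [(np.int32(76), 98)]
28 ['scene'] [ 460.4 -232.7] [(np.int32(99), 116)]
28 ['wrist'] [ 460.2 -230.5] [(np.int32(365), 411)]
28 ['top', 'scene', 'wrist'] [ 460.8 -231.9] [(np.int32(76), 98), (np.int32(99), 116), (np.int32(365), 410)]
38 ['top'] [ 616.8 -244.2] [(np.int32(147), 184)]
38 ['scene'] [ 612.1 -239.5] [(np.int32(257), 286)]
38 ['wrist'] [ 614.3 -237.2] [(np.int32(995), 1081)]
38 ['top', 'scene', 'wrist'] [ 614.3 -238.6] [(np.int32(147), 184), (np.int32(257), 287), (np.int32(995), 1080)]
48 ['top'] [ 556.3 -381.2] [(np.int32(272), 314)]
48 ['scene'] [ 551.8 -377.2] [(np.int32(519), 546)]
48 ['wrist'] [ 553.8 -374.6] [(np.int32(1343), 1429)]
48 ['top', 'scene', 'wrist'] [ 553.7 -376.3] [(np.int32(272), 314), (np.int32(519), 547), (np.int32(1343), 1427)]
58 ['top'] [ 431.3 -361.4] [(np.int32(429), 485)]
58 ['scene'] [ 427.1 -357. ] [(np.int32(660), 694)]
58 ['top', 'scene'] [ 429.5 -358.8] [(np.int32(429), 485), (np.int32(660), 697)]
```

```bash
python3 -m crank '[-2,3.5,-50,0,0,0,55,-2,3.5,-50,0,0,0,55,0,0,0,0,0,0,55]'
cat >> h.py <<'E'
def fitw(im,c,D,p0,z0=0):
    from scipy.optimize import least_squares
    k,l,s,ce=cv2.connectedComponentsWithStats(blue(im))
    uv=hullc(proj(c,dome(*p0,D,z0)))[0]
    i=min((i for i in range(1,k) if s[i,4]>150),key=lambda i:np.hypot(*(ce[i]-uv)))
    f=lambda p:hullc(proj(c,dome(*p,D,z0)))[0]-ce[i]
    r=least_squares(f,p0,diff_step=1e-3);print(D,r.x.round(1),s[i],hullc(proj(c,dome(*r.x,D,z0)))[1]);return r.x
def look(name,D,p0,z0=0,f=5,hw=60):
    c=env.calibration("wrist");e=env.observe()['eef_pos'];im=env.capture("wrist")[:,:,::-1].copy();cv2.imwrite(f"pics/{name}.png",im)
    x,y=fitw(im,c,D,p0,z0);u,v=proj(c,[[x,y,20+z0]])[0].astype(int)
    u0,v0=max(u-hw,0),max(v-hw,0)
    overlay(im,c,D,x,y,(u0,v0,u+hw,v+hw),f,f"pics/{name}o.png",z0);print("eef",e.round(1),"delta",(np.array([x,y])-e[:2]).round(1))
E
python3 -c "
from h import *
look('w2',28,(460.2,-230.5))"
```

```text
time_s: 2.45
eef_pos: [455.7, -224.0, 117.2]
ee_rot: [-0.21, -0.672, -0.215, 0.676]
contact_force: [-0.3, 0.7, -0.4]
gripper_width: 46.8
28 [ 462.5 -235. ] [261 170  29  30 702] 761.6141830715351
eef [ 455.7 -224.   117.2] delta [  6.9 -11. ]
```

View pics/w2o.png

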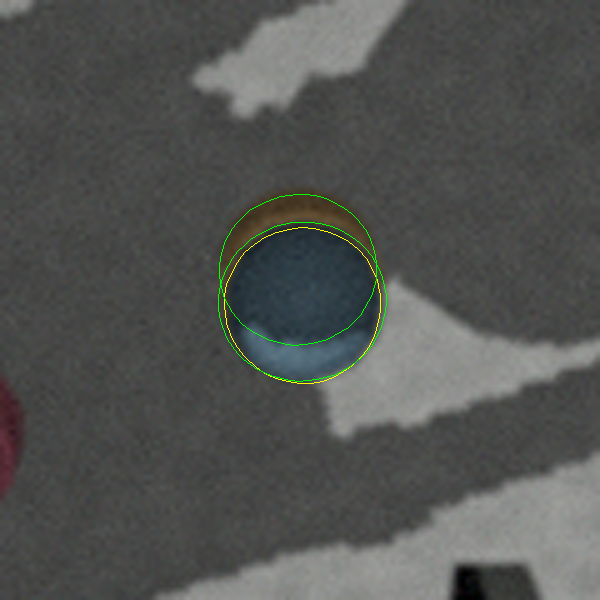

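View pics/w2.png

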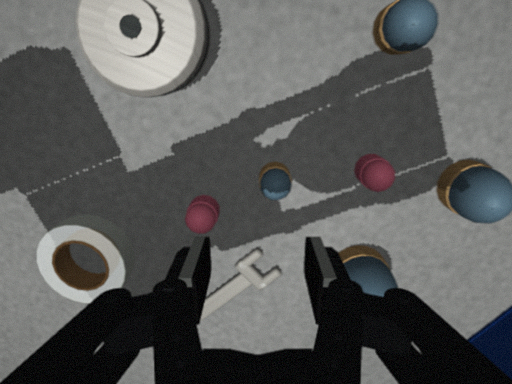

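```bash
python3 -m crank '[0,0,0,0,0,0,55,0,0,0,0,0,0,55,0,0,0,0,0,0,55]'
python3 -c "
from h import *
look('w3',28,(462.2,-235));print(env.observe()['qd'].round(3))"
```

```text
time_s: 2.88
eef_pos: [460.1, -228.2, 121.5]
ee_rot: [0.213, 0.675, 0.211, -0.674]
contact_force: [0.1, 0.1, 0.8]
gripper_width: 46.8
28 [ 462.3 -234.6] [252 170  29  30 687] 734.6992004800122
eef [ 460.1 -228.2  121.5] delta [ 2.2 -6.4]
[-0.001  0.005  0.009  0.001 -0.002 -0.001]
```

View pics/w3o.png

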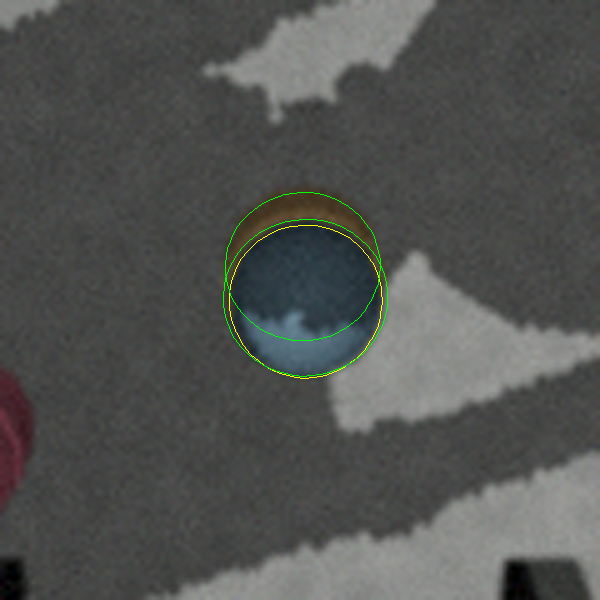

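```bash
python3 -m crank '[3,-7,0,0,0,0,55,0,0,-30,0,0,0,55,0,0,-30,0,0,0,55,0,0,-20,0,0,0,55,0,0,-8,0,0,0,55,0,0,-5,0,0,0,55,0,0,0,0,0,0,55]' 30
python3 - <<'E'
from h import *
s=env.observe();print(s['eef_pos'],s['contact_force'])
im=env.capture("wrist")[:,:,::-1];cv2.imwrite("pics/w4.png",im)
im=env.capture("scene")[:,:,::-1];cv2.imwrite("pics/s4.png",cv2.resize(im[150:350,60:320],None,fx=3,fy=3,interpolation=cv2.INTER_CUBIC))
E
```

```text
time_s: 3.8
eef_pos: [462.7, -235.0, 27.4]
ee_rot: [0.212, 0.675, 0.212, -0.674]
contact_force: [-0.3, -0.4, -0.4]
gripper_width: 47.0
[ 462.69543658 -235.00770452   27.39451278] [-0.25507217 -0.42572155 -0.3600894 ]
```

View pics/w4.png

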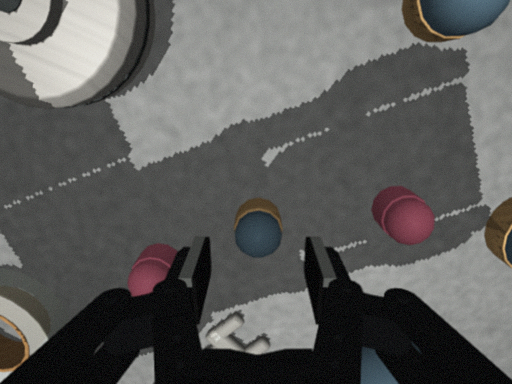

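View pics/s4.png

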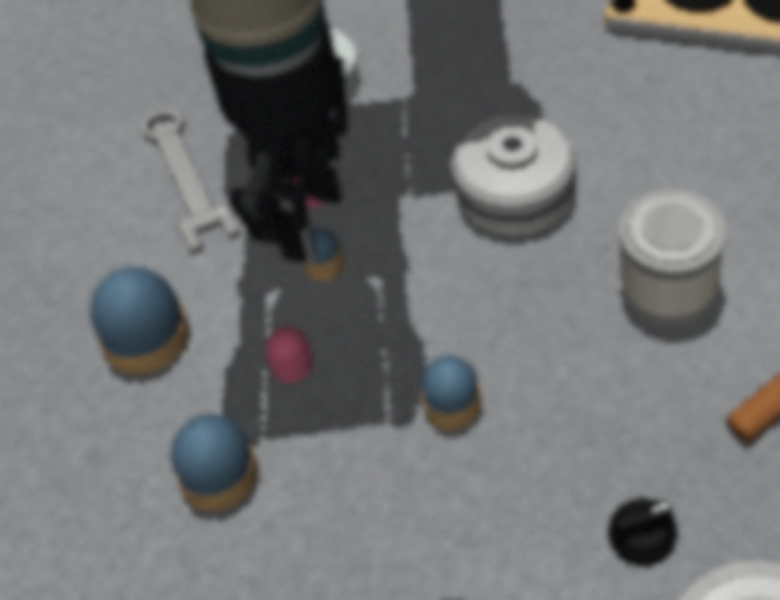

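```bash
python3 - <<'E'
from h import *
c=env.calibration("wrist");e=env.observe()['eef_pos'];j=np.array([.568,-.823,0])
for dz in(-22,-12,0,10):
  print(dz,proj(c,[e+[0,0,dz]-j*23.5,e+[0,0,dz],e+[0,0,dz]+j*23.5]).round(0).tolist())
E
```

```text
-22 [[220.0, 223.0], [259.0, 223.0], [297.0, 223.0]]
-12 [[218.0, 231.0], [259.0, 231.0], [299.0, 231.0]]
0 [[215.0, 241.0], [259.0, 241.0], [302.0, 241.0]]
10 [[213.0, 250.0], [259.0, 250.0], [305.0, 250.0]]
```

```bash
python3 -m crank '[0,0,-3,0,0,0,45,0,0,0,0,0,0,20,0,0,0,0,0,0,20,0,0,0,0,0,0,20,0,0,0,0,0,0,20,0,0,0,0,0,0,20]' 30
python3 - <<'E'
from h import *
im=env.capture("wrist")[:,:,::-1];cv2.imwrite("pics/w5.png",cv2.resize(im[150:300,160:360],None,fx=4,fy=4))
E
```

```text
time_s: 4.65
eef_pos: [462.4, -234.7, 24.1]
ee_rot: [0.212, 0.675, 0.212, -0.675]
contact_force: [-0.2, -0.2, 0.8]
gripper_width: 16.6
```

View pics/w5.png

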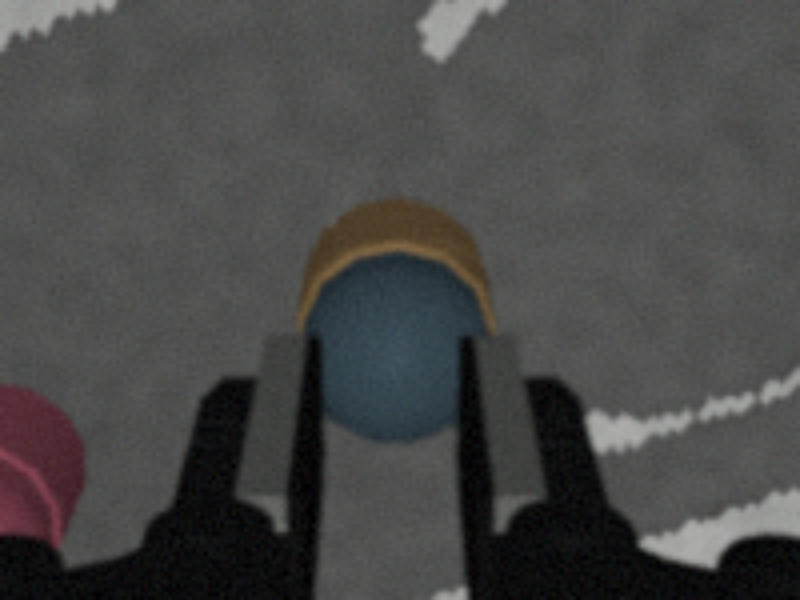

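```bash
python3 - <<'E'
from h import *
c=env.calibration("wrist");e=env.observe()['eef_pos'];C=-c['R'].T@c['t'];print(C-e)
for uv,g,w in(((257.2,234),35.5,16.6),):
    o,d=ray(c,uv);
    for w in(16.6,20,24):
        dep=w*318.6/g;p=o+d*dep/(d@c['R'][2]);q=p-e;print(w,q.round(1),'perp',q@np.array([.823,.568,0]))
print(proj(c,[[462.4,-234.7,34],[462.4,-234.7,18],[462.4,-234.7,0]]))
E
```

```text
[ 67.59339939  47.94993362 153.5798236 ]
16.6 [11.1  8.7 19.5] perp 14.119838770028101
20 [-0.4  0.7 -7.9] perp 0.03951888129930044
24 [-14.   -8.8 -40.2] perp -16.52556334073458
[[258.84638965 250.03714531]
 [258.73513909 235.49803328]
 [258.63023792 221.81875425]]
```

```bash
python3 - <<'E'
from h import *
im=env.capture("scene")[:,:,::-1];c=env.calibration("scene");e=env.observe()['eef_pos'];j=np.array([.568,-.823,0])
print(proj(c,[[462.4,-234.7,0],[462.4,-234.7,34],e,e-[0,0,22]]), env.observe()['contact_force'],env.observe()['gripper_width'])
b=cv2.resize(im[170:260,110:220],None,fx=7,fy=6.6,interpolation=cv2.INTER_CUBIC)
cv2.imwrite("pics/s5.png",b)
E
```

```text
[[167.53278979 238.172772  ]
 [164.87531647 227.90803327]
 [165.65783224 230.9291613 ]
 [167.36688294 237.52934102]] [-0.01464938 -0.17742797  0.01024848] 17.18122706743464
```

View pics/s5.png

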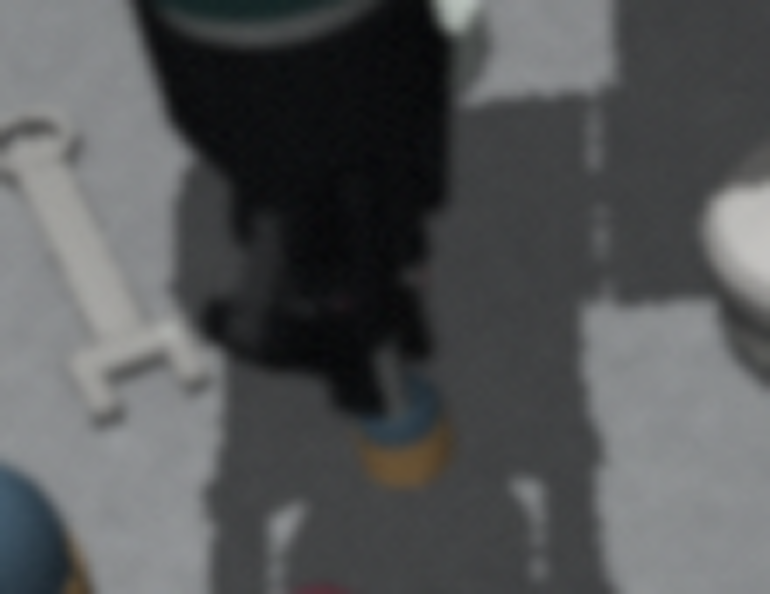

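```bash
python3 -m crank '[0,0,0,0,0,0,50,0,0,0,0,0,0,50,0,0,-4,0,0,0,50,0,0,-4,0,0,0,50,0,0,0,0,0,0,50]' 30
python3 - <<'E'
from h import *
c=env.calibration("wrist");e=env.observe()['eef_pos']
im=env.capture("wrist")[:,:,::-1];cv2.imwrite("pics/w6.png",cv2.resize(im[150:300,160:360],None,fx=4,fy=4))
im=env.capture("scene")[:,:,::-1];cv2.imwrite("pics/s6.png",cv2.resize(im[170:260,110:220],None,fx=7,fy=6.6,interpolation=cv2.INTER_CUBIC))
E
```

```text
time_s: 5.38
eef_pos: [462.0, -234.4, 15.6]
ee_rot: [-0.212, -0.674, -0.212, 0.675]
contact_force: [-0.6, 0.5, 0.3]
gripper_width: 42.7
```

View pics/w6.png

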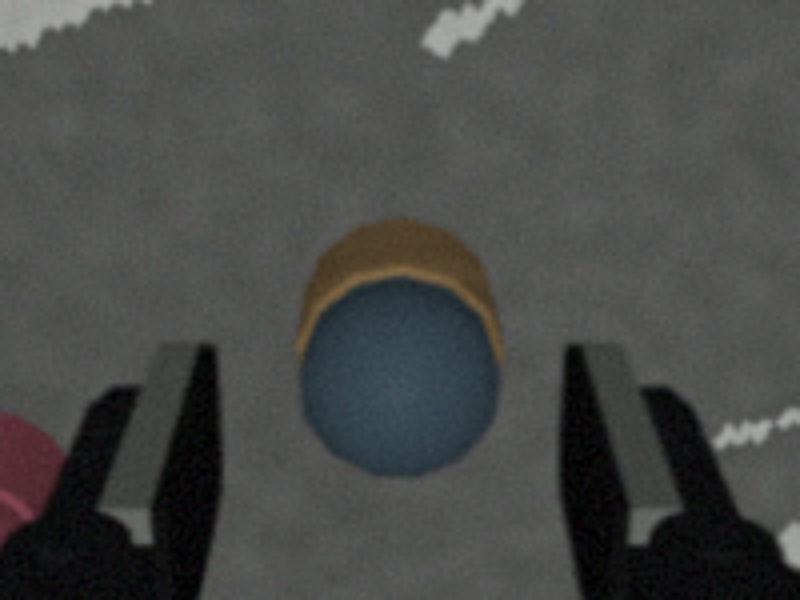

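View pics/s6.png

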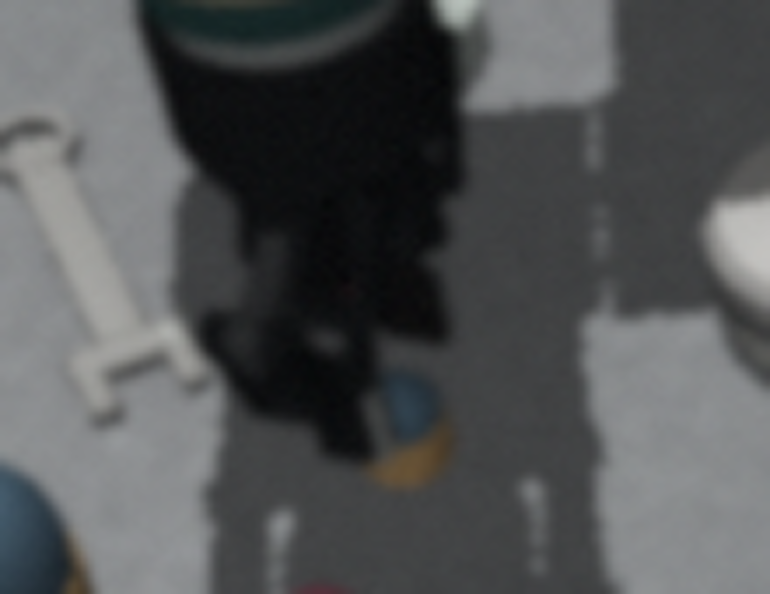

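```bash
python3 - <<'E'
from h import *
c=env.calibration("scene");w=env.calibration("wrist");e=env.observe()['eef_pos'];j=np.array([.568,-.823,0]);n=np.array([.823,.568,0])
for z in(0,10,20,30):
  for k in(-11,11):
    p=e*[1,1,0]+j*21.5+n*k+[0,0,z];q=e*[1,1,0]-j*21.5+n*k+[0,0,z];print(z,k,((proj(c,[p])[0]-[110,170])*[7,6.6]).round(),((proj(w,[q,p])-[160,150])*4).round().tolist())
E
```

```text
0 -11 [343. 497.] [[250.0, 377.0], [537.0, 378.0]]
0 11 [412. 508.] [[246.0, 241.0], [544.0, 243.0]]
10 -11 [337. 477.] [[243.0, 411.0], [545.0, 412.0]]
10 11 [407. 488.] [[238.0, 270.0], [552.0, 271.0]]
20 -11 [331. 457.] [[235.0, 449.0], [553.0, 451.0]]
20 11 [402. 469.] [[229.0, 302.0], [562.0, 303.0]]
30 -11 [325. 437.] [[226.0, 492.0], [563.0, 493.0]]
30 11 [396. 448.] [[219.0, 337.0], [572.0, 339.0]]
```

```bash
python3 -m crank '[0,0,-4,0,0,0,50,0,0,-4,0,0,0,50,0,0,-4,0,0,0,50,0,0,0,0,0,0,50]' 30
python3 - <<'E'
from h import *
im=env.capture("wrist")[:,:,::-1];cv2.imwrite("pics/w7.png",cv2.resize(im[150:300,160:360],None,fx=4,fy=4))
im=env.capture("scene")[:,:,::-1];cv2.imwrite("pics/s7.png",cv2.resize(im[170:260,110:220],None,fx=7,fy=6.6,interpolation=cv2.INTER_CUBIC))
E
```

```text
time_s: 5.98
eef_pos: [462.0, -234.5, 3.7]
ee_rot: [-0.212, -0.674, -0.212, 0.675]
contact_force: [0.4, -0.5, 0.3]
gripper_width: 42.6
```

View pics/w7.png

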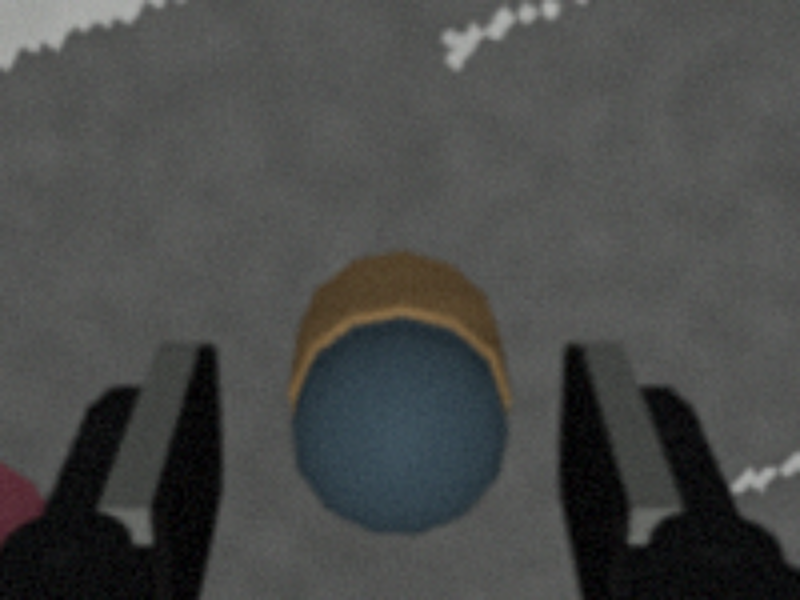

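View pics/s7.png

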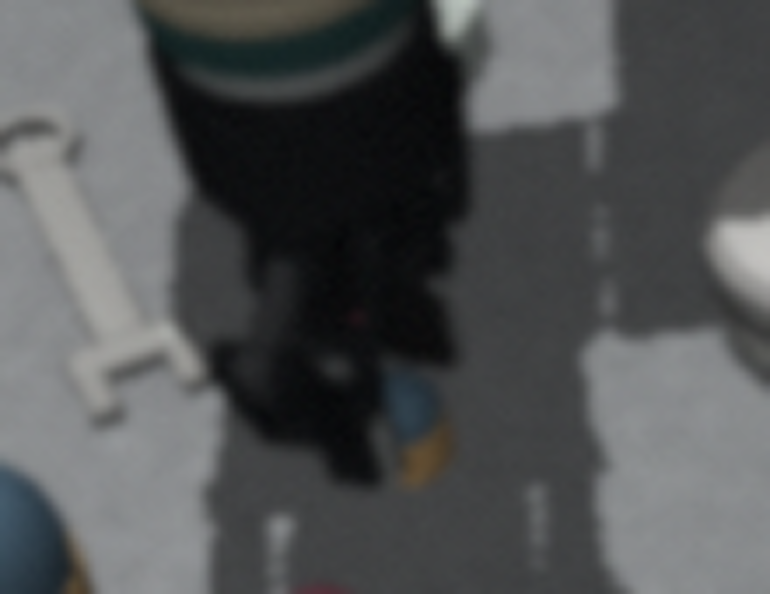

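```bash
python3 -m crank '[0,0,0,0,0,0,20,0,0,0,0,0,0,20,0,0,0,0,0,0,20,0,0,0,0,0,0,20,0,0,0,0,0,0,20]' 30
python3 - <<'E'
from h import *
im=env.capture("wrist")[:,:,::-1];cv2.imwrite("pics/w8.png",cv2.resize(im[150:300,160:360],None,fx=4,fy=4))
im=env.capture("scene")[:,:,::-1];cv2.imwrite("pics/s8.png",cv2.resize(im[170:260,110:220],None,fx=7,fy=6.6,interpolation=cv2.INTER_CUBIC))
E
```

```text
time_s: 6.7
eef_pos: [462.5, -234.8, 4.4]
ee_rot: [0.212, 0.675, 0.212, -0.674]
contact_force: [-0.7, -0.1, 5.8]
gripper_width: 25.0
```

View pics/w8.png

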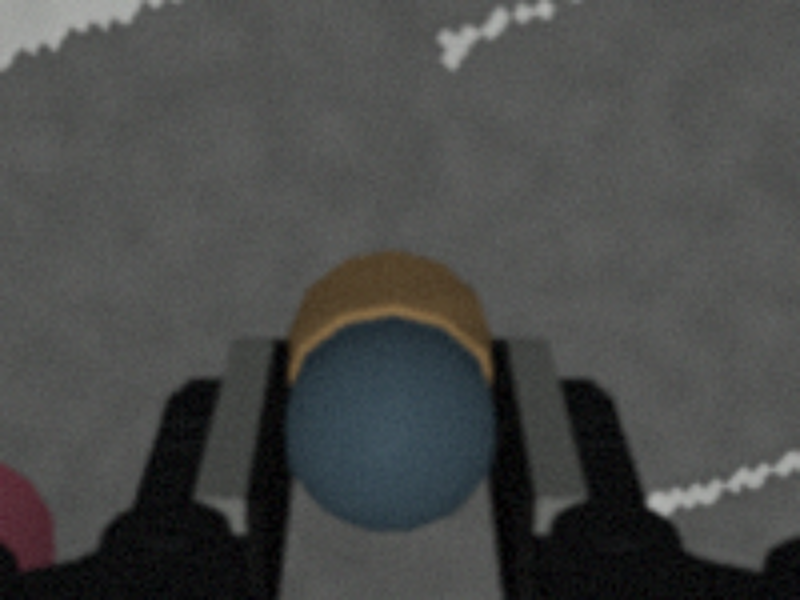

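View pics/s8.png

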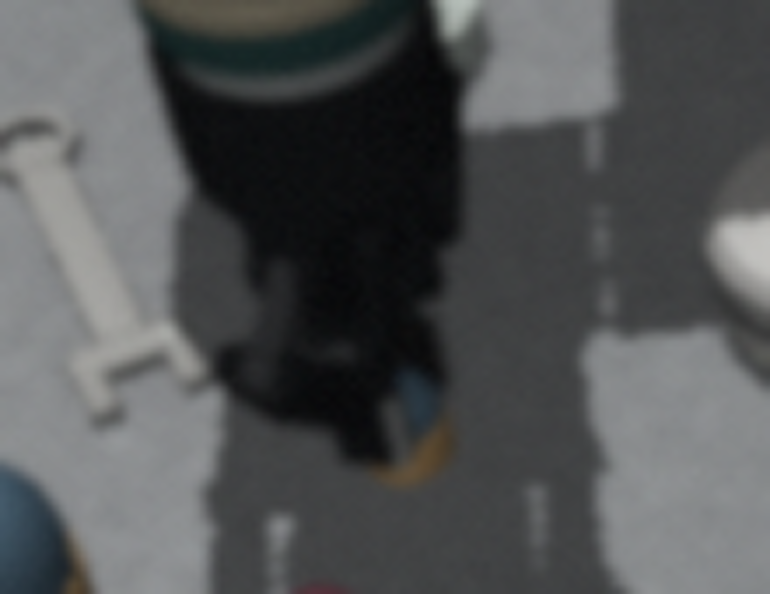

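```bash
python3 -m crank '[0,0,0,0,0,0,50,0,0,0,0,0,0,50,0,0,-4,0,0,0,50,0,0,-4,0,0,0,50,0,0,-2,0,0,0,50,0,0,0,0,0,0,50]' 30
python3 - <<'E'
from h import *
im=env.capture("wrist")[:,:,::-1];cv2.imwrite("pics/w9.png",cv2.resize(im[150:300,160:360],None,fx=4,fy=4))
im=env.capture("scene")[:,:,::-1];cv2.imwrite("pics/s9.png",cv2.resize(im[170:260,110:220],None,fx=7,fy=6.6,interpolation=cv2.INTER_CUBIC))
E
```

```text
time_s: 7.55
eef_pos: [462.2, -234.5, -6.2]
ee_rot: [-0.212, -0.674, -0.212, 0.675]
contact_force: [0.8, 1.1, -0.9]
gripper_width: 42.5
```

View pics/s9.png

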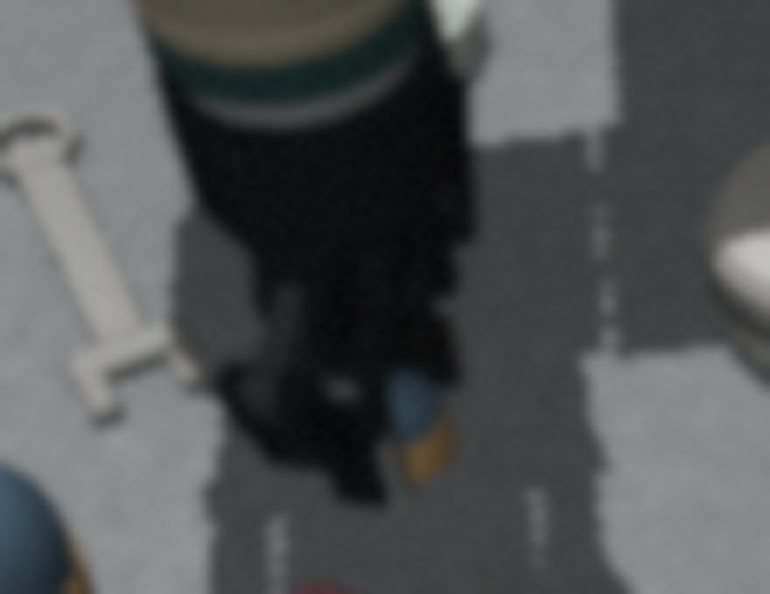

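```bash
python3 -m crank '[0,0,0,0,0,0,38,0,0,0,0,0,0,30,0,0,0,0,0,0,30]' 30;python3 -m crank '[0,0,0,0,0,0,25,0,0,0,0,0,0,25,0,0,0,0,0,0,25]' 30
python3 - <<'E'
from h import *
im=env.capture("wrist")[:,:,::-1];cv2.imwrite("pics/w10.png",cv2.resize(im[150:300,160:360],None,fx=4,fy=4))
E
```

```text
time_s: 8.02
eef_pos: [462.5, -234.8, -5.6]
ee_rot: [0.212, 0.675, 0.212, -0.674]
contact_force: [-0.5, 0.5, 3.4]
gripper_width: 26.8
time_s: 8.4
eef_pos: [462.5, -234.8, -5.6]
ee_rot: [0.212, 0.675, 0.212, -0.674]
contact_force: [-0.6, 0.7, 5.4]
gripper_width: 26.2
```

View pics/w10.png

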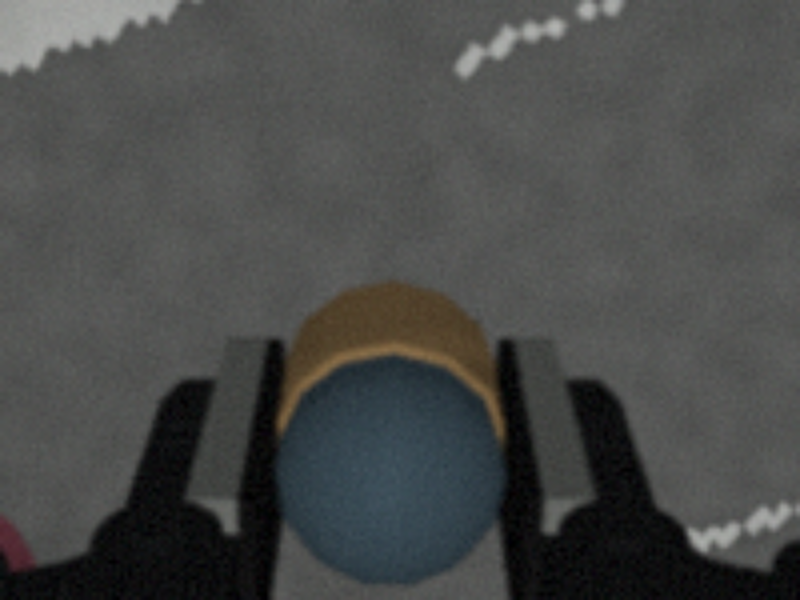

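```bash
python3 -m crank '[0,0,0,0,0,0,42,0,0,0,0,0,0,42,0,0,-4,0,0,0,42,0,0,-3,0,0,0,42,0,0,0,0,0,0,42]' 30;python3 -m crank '[0,0,0,0,0,0,34,0,0,0,0,0,0,27,0,0,0,0,0,0,27,0,0,0,0,0,0,27]' 30
python3 - <<'E'
from h import *
im=env.capture("wrist")[:,:,::-1];cv2.imwrite("pics/w11.png",cv2.resize(im[150:300,160:360],None,fx=4,fy=4))
E
```

```text
time_s: 9.07
eef_pos: [462.2, -234.6, -12.2]
ee_rot: [-0.212, -0.675, -0.212, 0.675]
contact_force: [-2.0, 1.7, 8.2]
gripper_width: 36.2
time_s: 9.57
eef_pos: [462.9, -235.0, -11.3]
ee_rot: [0.212, 0.675, 0.212, -0.674]
contact_force: [-1.6, 1.2, 14.6]
gripper_width: 26.9
```

View pics/w11.png

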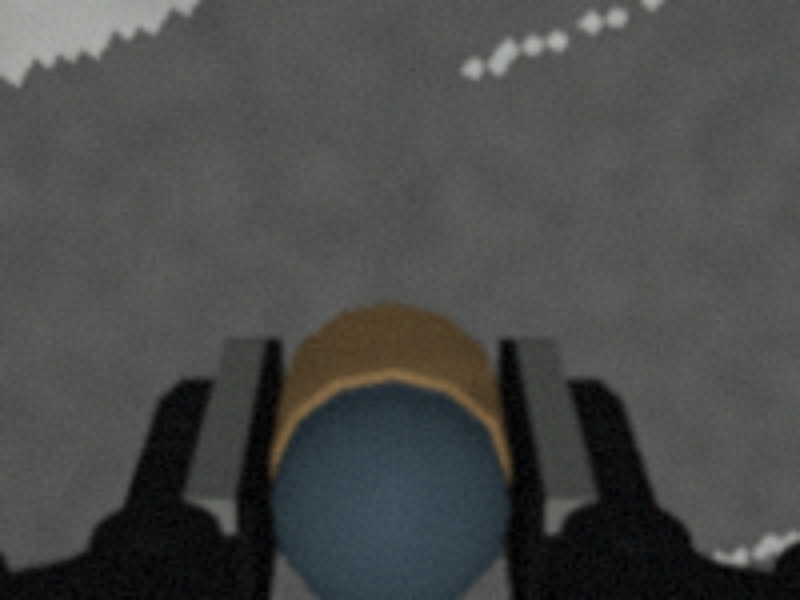

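```bash
python3 -m crank '[0,0,0,0,0,0,42,0,0,4,0,0,0,42,0,0,0,0,0,0,42]' 30;python3 -m crank '[0,0,0,0,0,0,34,0,0,0,0,0,0,25,0,0,0,0,0,0,25,0,0,0,0,0,0,25]' 30;  python3 -m crank '[0,0,10,0,0,0,25,0,0,30,0,0,0,25,0,0,0,0,0,0,25]'
python3 - <<'E'
from h import *
im=env.capture("wrist")[:,:,::-1];cv2.imwrite("pics/w12.png",im)
im=env.capture("scene")[:,:,::-1];cv2.imwrite("pics/s12.png",cv2.resize(im[150:260,110:220],None,fx=5,fy=5,interpolation=cv2.INTER_CUBIC))
E
```

```text
time_s: 10.0
eef_pos: [462.2, -234.6, -9.0]
ee_rot: [-0.212, -0.675, -0.212, 0.675]
contact_force: [0.4, -0.6, -0.7]
gripper_width: 35.9
time_s: 10.5
eef_pos: [462.2, -234.6, -9.0]
ee_rot: [-0.212, -0.675, -0.212, 0.675]
contact_force: [-0.7, 1.0, 0.9]
gripper_width: 26.9
time_s: 10.88
eef_pos: [464.2, -235.9, 33.4]
ee_rot: [0.214, 0.676, 0.21, -0.673]
contact_force: [-0.5, 0.2, 0.6]
gripper_width: 26.7
```

View pics/w12.png

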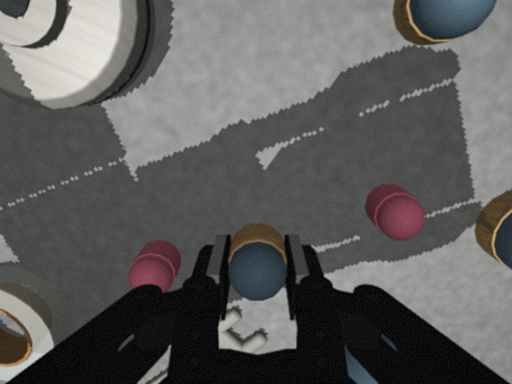

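View pics/s12.png

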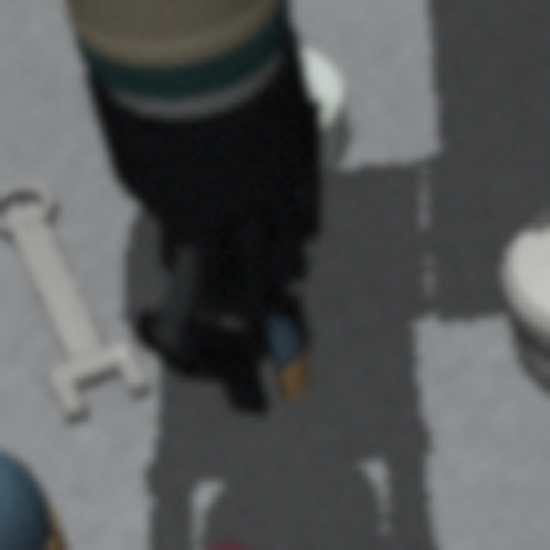

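```bash
python3 -m crank '[0,0,55,0,0,0,25,0,0,55,0,0,0,25,-1.5,49.5,0,0,0,0,25,-1.5,49.5,0,0,0,0,25,-1.5,49.5,0,0,0,0,25,-1.5,49.5,0,0,0,0,25,-1.5,49.5,0,0,0,0,25,-1.5,49.5,0,0,0,0,25]';python3 -m crank '[-1.5,49.5,0,0,0,0,25,-1.5,49.5,0,0,0,0,25,0,0,0,0,0,0,25,0,0,0,0,0,0,25,0,0,0,0,0,0,25]'
cat >> h.py <<'E'
def rests(im,c,z=21):
    g=cv2.GaussianBlur(im,(3,3),0).max(2);m=(g<45).astype(np.uint8)
    k,l,s,ce=cv2.connectedComponentsWithStats(m)
    for i in range(1,k):
        if 600<s[i,4]<15000:
            cn=cv2.findContours((l==i).astype(np.uint8),cv2.RETR_EXTERNAL,cv2.CHAIN_APPROX_NONE)[0][0][:,0].astype(float)
            w=np.array([onz(c,p,z)[:2] for p in cn]).astype(np.float32)
            (cx,cy),r=cv2.minEnclosingCircle(w);print(s[i],"ctr",round(cx,1),round(cy,1),"r",round(r,1),"med",w.mean(0))
E
python3 - <<'E'
from h import *
c=env.calibration("wrist");print(env.observe()['eef_pos'])
im=env.capture("wrist")[:,:,::-1].copy();cv2.imwrite("pics/w13.png",im);rests(im,c)
R=[(450.2,161.5),(509.5,202.1),(568.8,243.1),(627.9,283.5)]
print(proj(c,[(*r,21) for r in R]).round())
E
```

```text
time_s: 11.98
eef_pos: [452.4, 63.9, 140.2]
ee_rot: [-0.212, -0.674, -0.212, 0.675]
contact_force: [0.1, 0.6, -0.4]
gripper_width: 26.6
time_s: 12.6
eef_pos: [450.2, 160.1, 140.7]
ee_rot: [-0.212, -0.674, -0.211, 0.675]
contact_force: [-0.1, -0.5, 0.1]
gripper_width: 26.7
[450.1550358  160.105175   140.71304436]
[ 213    0   84   42 2659] ctr 562.9 242.1 r 31.9 med [556.09796 237.3576 ]
[ 215   50   79   81 5030] ctr 508.6 204.7 r 32.7 med [509.05936 204.94957]
[ 219  139   73   70 3970] ctr 450.0 164.0 r 32.8 med [450.4811  164.19646]
[[ 257.  175.]
 [ 258.   92.]
 [ 258.   -5.]
 [ 259. -114.]]
```

View pics/w13.png

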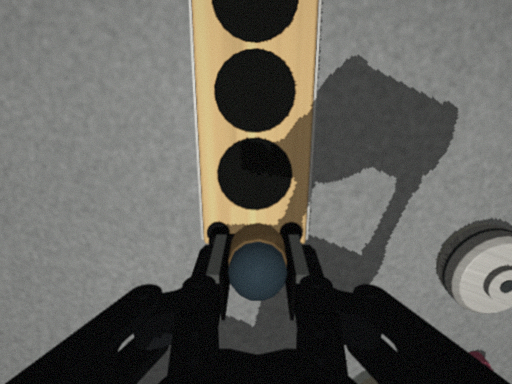

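```bash
python3 -m crank '[0,1.5,-40,0,0,0,25,0,0,-40,0,0,0,25,0,0,-30,0,0,0,25,0,0,-12,0,0,0,25,0,0,-4,0,0,0,25,0,0,0,0,0,0,25]';python3 -m crank '[0,0,-1,0,0,0,25,0,0,-1,0,0,0,25,0,0,0,0,0,0,25]'
```

```text
time_s: 13.4
eef_pos: [451.2, 162.7, 15.8]
ee_rot: [0.212, 0.675, 0.212, -0.674]
contact_force: [0.0, 0.5, -0.7]
gripper_width: 26.7
time_s: 13.78
eef_pos: [450.5, 162.9, 13.4]
ee_rot: [0.212, 0.675, 0.212, -0.674]
contact_force: [-0.4, 0.1, -0.5]
gripper_width: 26.9
```

```bash
python3 -m crank '[0,0,-1,0,0,0,25,0,0,0,0,0,0,25]';python3 -m crank '[0,0,-0.5,0,0,0,25,0,0,0,0,0,0,25]'
python3 - <<'E'
from h import *
im=env.capture("wrist")[:,:,::-1].copy();cv2.imwrite("pics/w14.png",im)
im=env.capture("scene")[:,:,::-1];cv2.imwrite("pics/s14.png",cv2.resize(im[70:190,230:410],None,fx=4.4,fy=4.4,interpolation=cv2.INTER_CUBIC))
E
```

```text
time_s: 14.02
eef_pos: [450.3, 162.8, 12.1]
ee_rot: [-0.212, -0.675, -0.212, 0.675]
contact_force: [-0.1, 0.1, -0.9]
gripper_width: 26.5
time_s: 14.28
eef_pos: [450.3, 162.8, 12.0]
ee_rot: [0.212, 0.675, 0.212, -0.675]
contact_force: [-0.3, -0.7, 5.5]
gripper_width: 26.7
```

View pics/w14.png

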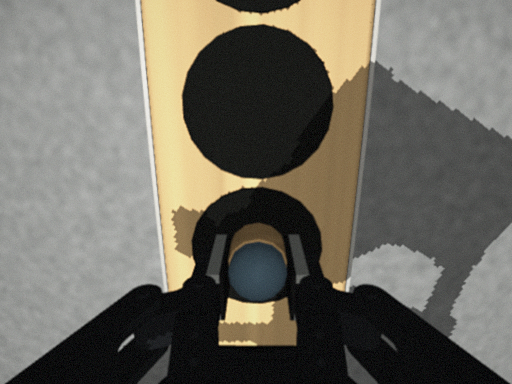

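View pics/s14.png

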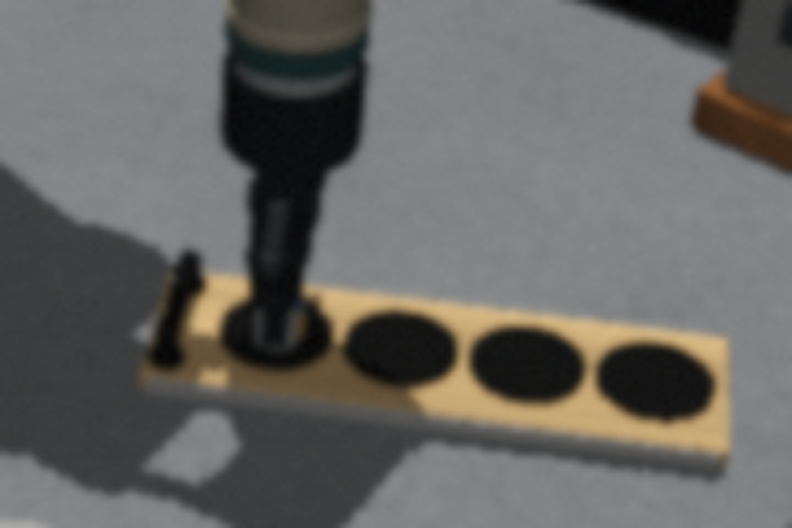

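```bash
python3 -m crank '[0,0,0,0,0,0,33,0,0,0,0,0,0,38,0,0,0,0,0,0,42,0,0,20,0,0,0,45,0,0,50,0,0,0,55,0,0,55,0,0,0,55,0,0,0,0,0,0,55,0,0,0,0,0,0,55,0,0,0,0,0,0,55]'
python3 - <<'E'
from h import *
c=env.calibration("wrist");print(env.observe()['eef_pos'])
im=env.capture("wrist")[:,:,::-1].copy();cv2.imwrite("pics/w15.png",im);rests(im,c)
x=fitw(im,c,28,(450,163),21)
E
```

```text
time_s: 15.5
eef_pos: [449.0, 162.5, 135.0]
ee_rot: [-0.212, -0.673, -0.212, 0.676]
contact_force: [0.4, 0.8, -0.3]
gripper_width: 46.6
[448.98344124 162.53246149 134.99508284]
[ 216    0   86   41 2654] ctr 562.7 241.9 r 31.9 med [555.55164 236.90358]
[ 218   49   81   83 5264] ctr 508.7 204.6 r 32.7 med [509.19113 204.93448]
[ 221  140   75   71 3113] ctr 449.9 163.9 r 32.8 med [450.30908 164.33638]
28 [449.6 163.5] [243 168  31  32 782] 781.282161614392
```

View pics/w15.png

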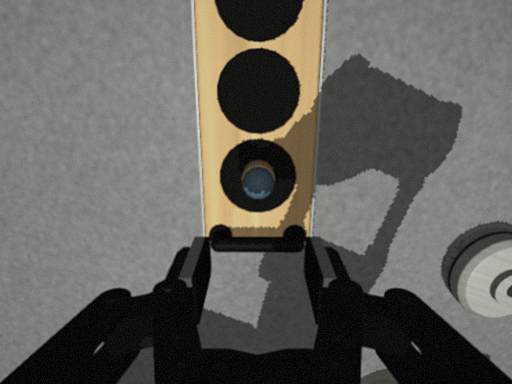

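```bash
python3 -m crank '[20.6,-50.6,0,0,0,0,65,20.6,-50.6,0,0,0,0,65,20.6,-50.6,0,0,0,0,65,20.6,-50.6,0,0,0,0,65,20.6,-50.6,0,0,0,0,65,20.6,-50.6,0,0,0,0,65,20.6,-50.6,-10,0,0,0,65,20.6,-50.6,-10,0,0,0,65,0,0,0,0,0,0,65,0,0,0,0,0,0,65]'
python3 -m crank '[0,0,0,0,0,0,65]'
python3 -c "
from h import *
look('w16',38,(615.3,-241.7))"
```

```text
time_s: 16.8
eef_pos: [614.1, -241.2, 115.0]
ee_rot: [-0.211, -0.674, -0.213, 0.675]
contact_force: [-0.1, 0.4, 0.3]
gripper_width: 55.4
time_s: 16.92
eef_pos: [614.6, -240.4, 116.4]
ee_rot: [-0.212, -0.674, -0.213, 0.675]
contact_force: [-0.1, 0.2, 0.3]
gripper_width: 55.5
38 [ 613.6 -241.5] [ 238  165   43   44 1454] 1505.492537590093
eef [ 614.6 -240.4  116.4] delta [-1.  -1.1]
```

View pics/w16o.png

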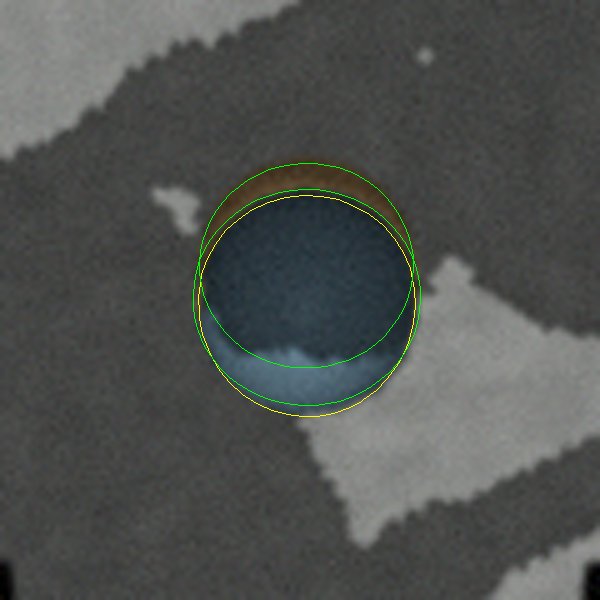

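```bash
python3 -m crank '[-1,0,-40,0,0,0,65,0,0,-40,0,0,0,65,0,0,-20,0,0,0,65,0,0,-10,0,0,0,65,0,0,-5,0,0,0,62,0,0,-5,0,0,0,58,0,0,-3,0,0,0,55,0,0,0,0,0,0,55]' 30; python3 -m crank '[0,0,0,0,0,0,45,0,0,0,0,0,0,38,0,0,0,0,0,0,35,0,0,0,0,0,0,35]' 30
python3 - <<'E'
from h import *
im=env.capture("wrist")[:,:,::-1].copy();cv2.imwrite("pics/w17.png",im)
E
```

```text
time_s: 17.98
eef_pos: [614.2, -242.1, -6.2]
ee_rot: [0.212, 0.675, 0.212, -0.675]
contact_force: [-0.2, -0.3, -0.4]
gripper_width: 46.8
time_s: 18.48
eef_pos: [614.5, -242.3, -5.8]
ee_rot: [0.212, 0.675, 0.212, -0.674]
contact_force: [-0.2, -0.9, 3.5]
gripper_width: 36.7
```

View pics/w17.png

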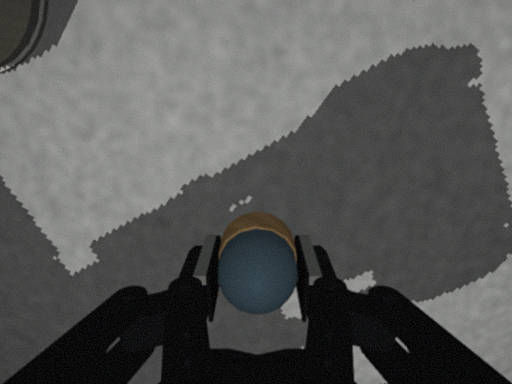

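```bash
python3 -m crank '[0,0,8,0,0,0,35,0,0,30,0,0,0,35,0,0,50,0,0,0,35,0,0,50,0,0,0,35,-11.6,49.6,0,0,0,0,35,-11.6,49.6,0,0,0,0,35,-11.6,49.6,0,0,0,0,35]'; python3 -m crank '[-11.6,49.6,0,0,0,0,35,-11.6,49.6,0,0,0,0,35,-11.6,49.6,0,0,0,0,35,-11.6,49.6,0,0,0,0,35,-11.6,49.6,0,0,0,0,35,-11.6,49.6,0,0,0,0,35,0,0,0,0,0,0,35,0,0,0,0,0,0,35,0,0,0,0,0,0,35]'
python3 - <<'E'
from h import *
c=env.calibration("wrist");print(env.observe()['eef_pos'])
im=env.capture("wrist")[:,:,::-1].copy();cv2.imwrite("pics/w18.png",im);rests(im,c)
E
```

```text
time_s: 19.4
eef_pos: [578.6, -91.8, 131.7]
ee_rot: [-0.212, -0.675, -0.212, 0.675]
contact_force: [0.2, 0.8, -1.2]
gripper_width: 36.4
time_s: 20.52
eef_pos: [510.0, 203.3, 131.6]
ee_rot: [-0.212, -0.675, -0.211, 0.675]
contact_force: [-0.2, 0.5, -0.4]
gripper_width: 37.0
[509.99418627 203.29209995 131.56279008]
[ 213    0   88   43 2842] ctr 623.3 283.8 r 32.3 med [615.3746 278.0661]
[ 216   51   82   84 5348] ctr 567.8 245.4 r 32.7 med [568.3285  245.82701]
[ 219  143   76   71 4163] ctr 509.0 204.7 r 32.9 med [509.8473  205.27798]
```

View pics/w18.png

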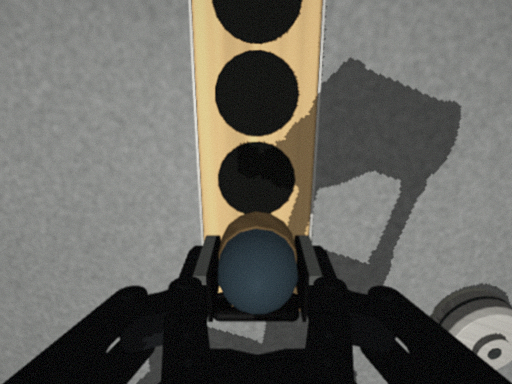

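```bash
python3 -m crank '[0,-0.4,-40,0,0,0,35,0,0,-40,0,0,0,35,0,0,-22,0,0,0,35,0,0,-10,0,0,0,35,0,0,-3,0,0,0,35,0,0,-1,0,0,0,35,0,0,0,0,0,0,35]';python3 -m crank '[0,0,-1,0,0,0,35,0,0,0,0,0,0,35]';python3 -m crank '[0,0,-0.5,0,0,0,35,0,0,0,0,0,0,35]'
```

```text
time_s: 21.45
eef_pos: [510.4, 204.1, 16.5]
ee_rot: [0.212, 0.675, 0.212, -0.674]
contact_force: [-0.0, 0.6, -0.6]
gripper_width: 36.9
time_s: 21.7
eef_pos: [510.2, 204.2, 15.2]
ee_rot: [0.212, 0.675, 0.212, -0.674]
contact_force: [0.5, -0.6, 2.3]
gripper_width: 36.0
time_s: 21.95
eef_pos: [510.2, 204.2, 15.1]
ee_rot: [0.212, 0.675, 0.212, -0.674]
contact_force: [-0.1, -1.0, 6.1]
gripper_width: 36.5
```

Touching; release and rise, then look.

```bash
python3 -m crank '[0,0,0,0,0,0,44,0,0,0,0,0,0,50,0,0,0,0,0,0,54,0,0,20,0,0,0,58,0,0,50,0,0,0,65,0,0,50,0,0,0,65,0,0,0,0,0,0,65,0,0,0,0,0,0,65,0,0,0,0,0,0,65]'
python3 - <<'E'
from h import *
c=env.calibration("wrist");print(env.observe()['eef_pos'])
im=env.capture("wrist")[:,:,::-1].copy();cv2.imwrite("pics/w19.png",im);rests(im,c)
x=fitw(im,c,38,(510,204),21)
E
```

```text
time_s: 23.08
eef_pos: [508.4, 203.7, 132.3]
ee_rot: [-0.212, -0.673, -0.212, 0.676]
contact_force: [-0.3, 0.3, -0.5]
gripper_width: 55.6
[508.4401813  203.67254548 132.340717  ]
[ 216    0   86   41 2679] ctr 621.1 282.3 r 31.7 med [614.65045 277.58704]
[ 218   49   82   84 5359] ctr 567.9 245.4 r 32.7 med [568.28705 245.8271 ]
[ 221  141   75   72 2285] ctr 509.2 204.8 r 32.7 med [509.65512 205.29054]
[ 224  219   69   61 2253] ctr 450.3 163.8 r 33.0 med [450.78497 164.22882]
[ 213  292   89   28 1652] ctr 397.6 127.8 r 45.2 med [395.3537  125.83427]
38 [509.1 204.6] [ 236  162   45   47 1583] 1573.4349265940255
```

View pics/w19.png

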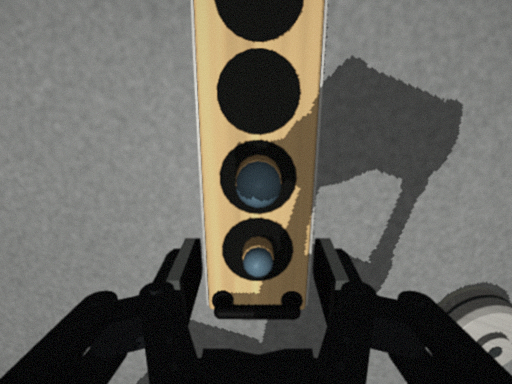

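```bash
python3 -m crank '[4.5,-58.3,0,0,0,0,80,4.5,-58.3,0,0,0,0,80,4.5,-58.3,0,0,0,0,80,4.5,-58.3,0,0,0,0,80,4.5,-58.3,0,0,0,0,80,4.5,-58.3,0,0,0,0,80,4.5,-58.3,0,0,0,0,80,4.5,-58.3,0,0,0,0,80,4.5,-58.3,0,0,0,0,80,4.5,-58.3,0,0,0,0,80]'
python3 -m crank '[0,0,0,0,0,0,80,0,0,0,0,0,0,80,0,0,0,0,0,0,80]'
python3 -c "
from h import *
look('w20',48,(554.3,-379.2))"
```

```text
time_s: 24.38
eef_pos: [554.2, -380.5, 132.5]
ee_rot: [-0.211, -0.674, -0.213, 0.675]
contact_force: [1.1, 0.0, 0.1]
gripper_width: 68.6
time_s: 24.75
eef_pos: [554.5, -377.2, 133.6]
ee_rot: [-0.212, -0.674, -0.213, 0.675]
contact_force: [-0.7, 0.1, 0.3]
gripper_width: 68.6
48 [ 553.5 -378.1] [ 233  154   52   54 2205] 2226.9668386408594
eef [ 554.5 -377.2  133.6] delta [-1.  -0.9]
```

View pics/w20o.png

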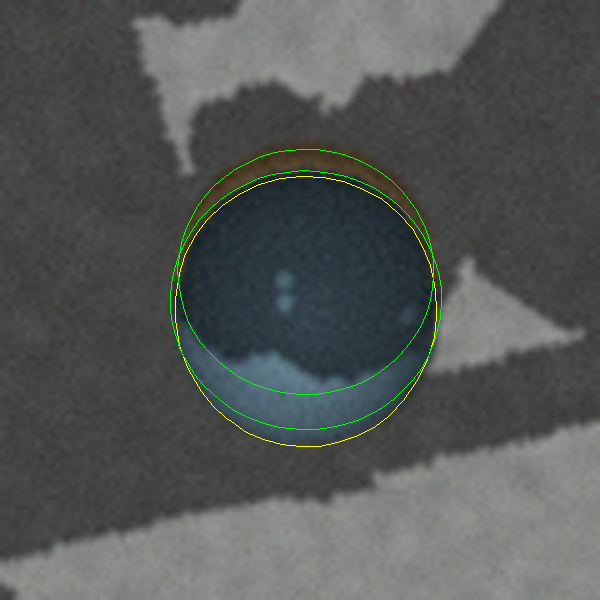

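View pics/w20.png

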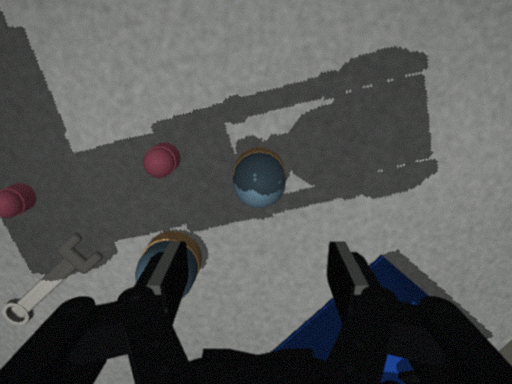

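```bash
python3 -m crank '[-0.5,0.3,-40,0,0,0,80,0,0,-40,0,0,0,80,0,0,-24,0,0,0,76,0,0,-10,0,0,0,72,0,0,-6,0,0,0,70,0,0,0,0,0,0,68]' 30
python3 -m crank '[0,0,-7,0,0,0,66,0,0,-5,0,0,0,66,0,0,0,0,0,0,66]'
python3 - <<'E'
from h import *
im=env.capture("wrist")[:,:,::-1].copy();cv2.imwrite("pics/w21.png",im)
im=env.capture("scene")[:,:,::-1];cv2.imwrite("pics/s21.png",cv2.resize(im[190:340,60:220],None,fx=4,fy=4,interpolation=cv2.INTER_CUBIC))
E
```

```text
time_s: 25.55
eef_pos: [554.7, -378.7, 14.8]
ee_rot: [0.212, 0.675, 0.212, -0.674]
contact_force: [-0.1, -0.3, -0.2]
gripper_width: 58.4
time_s: 25.92
eef_pos: [553.9, -378.5, 1.7]
ee_rot: [-0.212, -0.674, -0.212, 0.675]
contact_force: [0.6, 0.5, -0.5]
gripper_width: 56.5
```

View pics/w21.png

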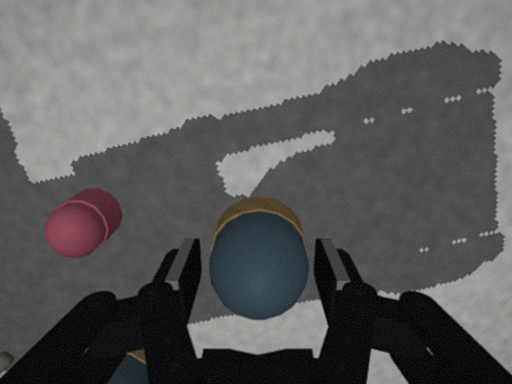

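View pics/s21.png

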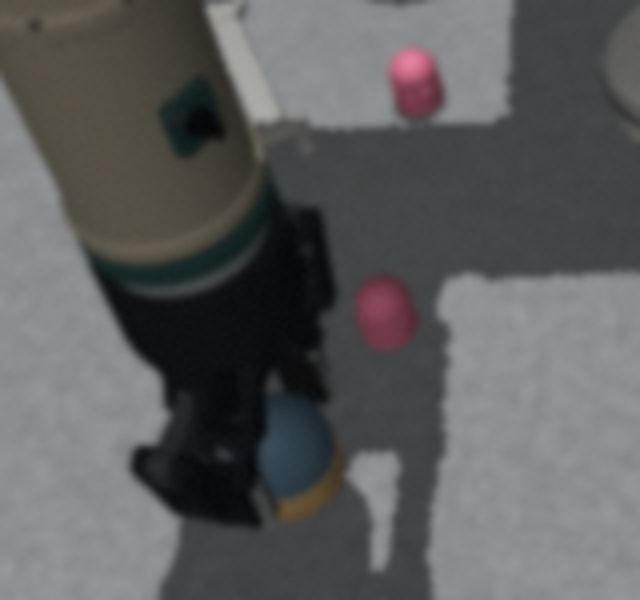

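```bash
python3 -m crank '[0,0,-2,0,0,0,66,0,0,-2,0,0,0,66,0,0,0,0,0,0,66]'; python3 -m crank '[0,0,-2,0,0,0,66,0,0,-1,0,0,0,66,0,0,0,0,0,0,66]';python3 -m crank '[0,0,0,0,0,0,58,0,0,0,0,0,0,50,0,0,0,0,0,0,46,0,0,0,0,0,0,46]' 30
```

```text
time_s: 26.4
eef_pos: [554.1, -378.6, -2.1]
ee_rot: [-0.212, -0.675, -0.212, 0.675]
contact_force: [-0.1, 1.1, 0.3]
gripper_width: 56.4
time_s: 26.78
eef_pos: [554.2, -378.6, -5.0]
ee_rot: [-0.212, -0.675, -0.212, 0.675]
contact_force: [0.1, -0.9, 0.7]
gripper_width: 56.5
time_s: 27.28
eef_pos: [554.5, -378.9, -4.5]
ee_rot: [0.212, 0.675, 0.212, -0.674]
contact_force: [-0.0, -0.5, 2.5]
gripper_width: 46.2
```

```bash
python3 - <<'E'
from h import *
im=env.capture("wrist")[:,:,::-1].copy();cv2.imwrite("pics/w22.png",cv2.resize(im[170:320,160:360],None,fx=4,fy=4,interpolation=cv2.INTER_CUBIC))
E
```

```text
(no output)
```

View pics/w22.png

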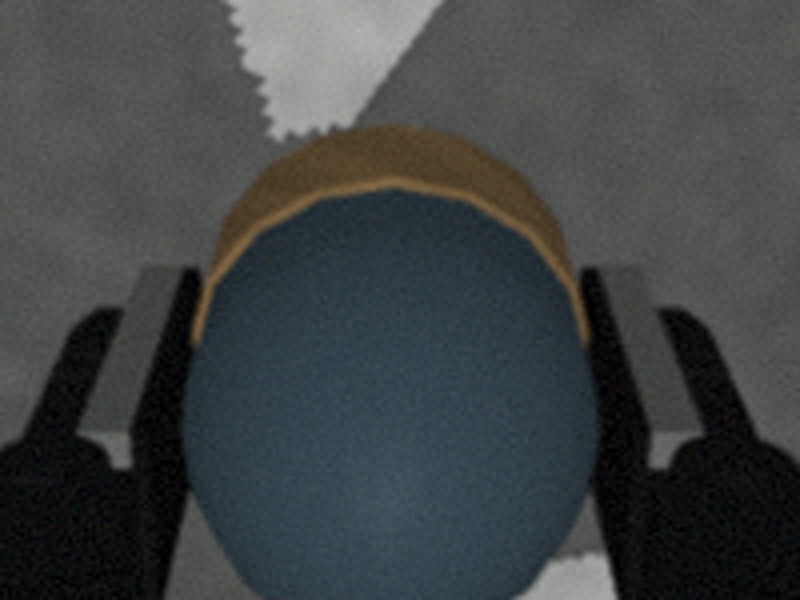

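```bash
python3 -m crank '[0,0,0,0,0,0,64,0,0,0,0,0,0,64,0,0,-2.5,0,0,0,64,0,0,-2.5,0,0,0,64,0,0,0,0,0,0,64]'; python3 -m crank '[0,0,0,0,0,0,58,0,0,0,0,0,0,50,0,0,0,0,0,0,46,0,0,0,0,0,0,46]' 30;python3 - <<'E'
from h import *
im=env.capture("wrist")[:,:,::-1].copy();cv2.imwrite("pics/w23.png",cv2.resize(im[170:320,160:360],None,fx=4,fy=4,interpolation=cv2.INTER_CUBIC))
E
```

```text
time_s: 27.95
eef_pos: [554.0, -378.5, -10.3]
ee_rot: [-0.212, -0.674, -0.212, 0.675]
contact_force: [-0.0, -0.1, -0.0]
gripper_width: 54.5
time_s: 28.45
eef_pos: [554.4, -378.8, -9.6]
ee_rot: [0.212, 0.675, 0.212, -0.674]
contact_force: [-0.5, 0.3, 1.7]
gripper_width: 46.7
```

View pics/w23.png

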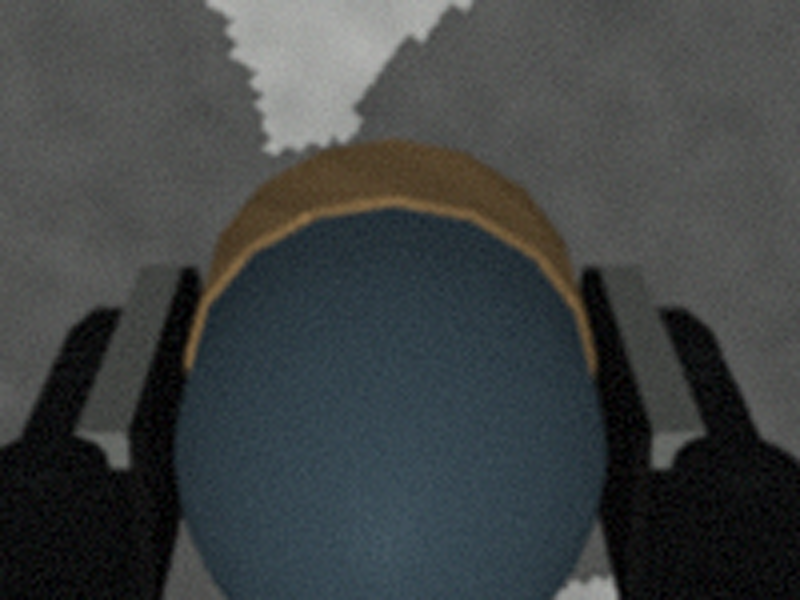

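```bash
python3 -m crank '[0,0,8,0,0,0,46,0,0,30,0,0,0,46,0,0,50,0,0,0,46,0,0,50,0,0,0,46,1.3,56.7,0,0,0,0,46]'; python3 -m crank '[1.3,56.7,0,0,0,0,46,1.3,56.7,0,0,0,0,46,1.3,56.7,0,0,0,0,46,1.3,56.7,0,0,0,0,46,1.3,56.7,0,0,0,0,46,1.3,56.7,0,0,0,0,46,1.3,56.7,0,0,0,0,46,1.3,56.7,0,0,0,0,46,1.3,56.7,0,0,0,0,46,1.3,56.7,0,0,0,0,46]';python3 -m crank '[0,0,0,0,0,0,46,0,0,0,0,0,0,46,0,0,0,0,0,0,46]'
python3 - <<'E'
from h import *
c=env.calibration("wrist");print(env.observe()['eef_pos'])
im=env.capture("wrist")[:,:,::-1].copy();cv2.imwrite("pics/w24.png",im);rests(im,c)
E
```

```text
time_s: 29.12
eef_pos: [558.9, -327.1, 133.6]
ee_rot: [0.215, 0.678, 0.206, -0.672]
contact_force: [0.9, 0.8, -1.3]
gripper_width: 46.6
time_s: 30.38
eef_pos: [568.2, 246.8, 128.5]
ee_rot: [0.212, 0.675, 0.212, -0.674]
contact_force: [0.3, 0.1, -1.1]
gripper_width: 46.6
time_s: 30.75
eef_pos: [568.4, 243.7, 128.2]
ee_rot: [-0.212, -0.675, -0.211, 0.675]
contact_force: [-0.5, -0.9, -0.9]
gripper_width: 46.6
[568.44287123 243.68076194 128.15299219]
[ 216   49   82   86 5503] ctr 627.3 286.3 r 32.6 med [627.7118 286.6762]
[ 219  142   76   67 4031] ctr 568.5 245.7 r 32.7 med [570.0704  246.64941]
```

View pics/w24.png

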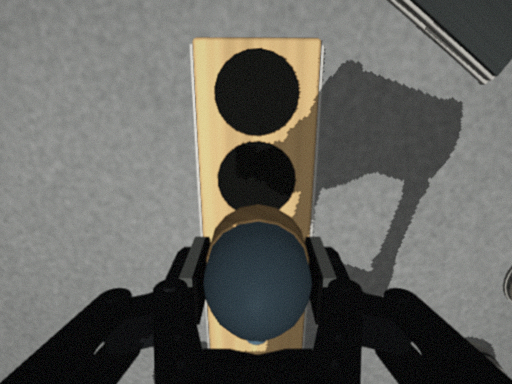

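```bash
python3 -m crank '[0,0,-40,0,0,0,46,0,0,-40,0,0,0,46,0,0,-22,0,0,0,46,0,0,-10,0,0,0,46,0,0,-3,0,0,0,46,0,0,-1,0,0,0,46,0,0,0,0,0,0,46]';python3 -m crank '[0,0,-1,0,0,0,46,0,0,0,0,0,0,46]';python3 -m crank '[0,0,-0.5,0,0,0,46,0,0,0,0,0,0,46]'
```

```text
time_s: 31.68
eef_pos: [569.2, 245.2, 13.1]
ee_rot: [0.212, 0.675, 0.212, -0.674]
contact_force: [-0.5, -0.2, -0.6]
gripper_width: 46.6
time_s: 31.92
eef_pos: [568.6, 245.1, 11.4]
ee_rot: [0.212, 0.675, 0.212, -0.674]
contact_force: [-0.0, -1.0, -1.1]
gripper_width: 47.1
time_s: 32.17
eef_pos: [568.7, 245.1, 11.3]
ee_rot: [0.212, 0.675, 0.212, -0.674]
contact_force: [-2.4, -1.0, 6.1]
gripper_width: 46.6
```

```bash
python3 -m crank '[0,0,0,0,0,0,56,0,0,0,0,0,0,60,0,0,0,0,0,0,65,0,0,20,0,0,0,70,0,0,50,0,0,0,80,0,0,50,0,0,0,80,0,0,0,0,0,0,80,0,0,0,0,0,0,80,0,0,0,0,0,0,80]'
python3 - <<'E'
from h import *
c=env.calibration("wrist");print(env.observe()['eef_pos'])
im=env.capture("wrist")[:,:,::-1].copy();cv2.imwrite("pics/w25.png",im);rests(im,c)
x=fitw(im,c,48,(568,245),21)
E
```

```text
time_s: 33.3
eef_pos: [567.4, 244.6, 128.8]
ee_rot: [-0.212, -0.673, -0.212, 0.676]
contact_force: [-0.2, -0.8, 0.1]
gripper_width: 68.7
[567.36259536 244.62792195 128.80327601]
[ 218   48   83   86 5528] ctr 627.2 286.2 r 32.8 med [627.72784 286.72635]
[ 221  142   76   64 1358] ctr 568.7 245.8 r 32.8 med [574.8844  250.22237]
[ 223  220   70   58 1721] ctr 509.7 204.8 r 32.9 med [514.07056 205.97981]
[ 226  287   64   51 1818] ctr 450.9 164.3 r 33.3 med [451.6996  164.17703]
48 [568.5 246.1] [ 229  157   59   59 2658] 2715.129819511785
```

View pics/w25.png

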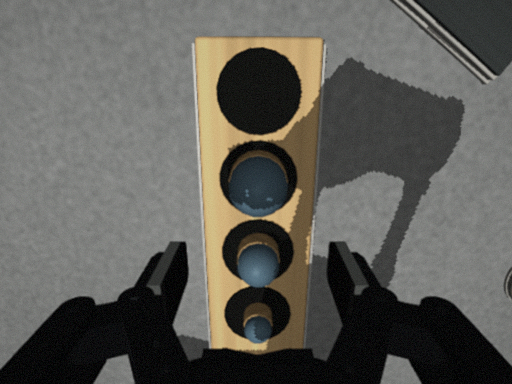

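```bash
python3 -m crank '[-12.7,-54.9,10,0,0,0,95,-12.7,-54.9,10,0,0,0,95,-12.7,-54.9,0,0,0,0,95,-12.7,-54.9,0,0,0,0,95,-12.7,-54.9,0,0,0,0,95,-12.7,-54.9,0,0,0,0,95,-12.7,-54.9,0,0,0,0,95,-12.7,-54.9,0,0,0,0,95,-12.7,-54.9,0,0,0,0,95,-12.7,-54.9,0,0,0,0,95]'
python3 -m crank '[-12.3,-55.2,0,0,0,0,95,0,0,0,0,0,0,95,0,0,0,0,0,0,95,0,0,0,0,0,0,95]'
python3 -c "
from h import *
look('w26',58,(429.2,-359.2))"
```

```text
time_s: 34.6
eef_pos: [440.5, -305.4, 149.6]
ee_rot: [-0.211, -0.674, -0.212, 0.675]
contact_force: [1.3, 0.2, 0.4]
gripper_width: 81.1
time_s: 35.1
eef_pos: [429.3, -357.5, 150.2]
ee_rot: [-0.212, -0.674, -0.213, 0.675]
contact_force: [0.4, -0.4, -0.3]
gripper_width: 80.9
58 [ 429.9 -357.8] [ 229  143   61   62 2932] 3013.934451491921
eef [ 429.3 -357.5  150.2] delta [ 0.7 -0.3]
```

View pics/w26o.png

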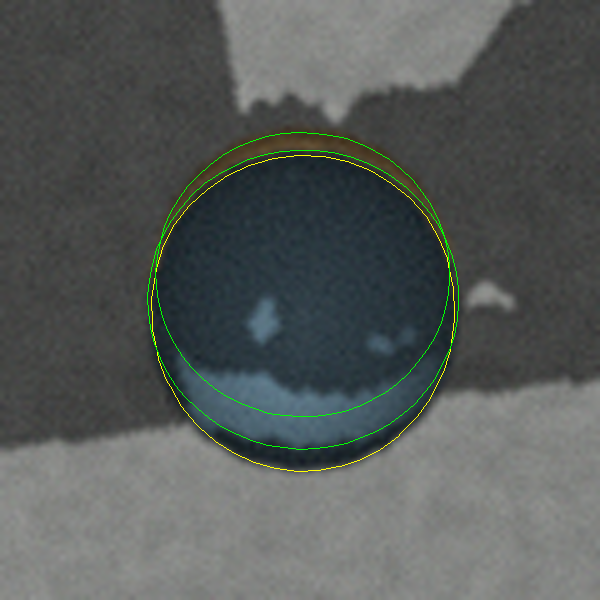

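View pics/w26.png

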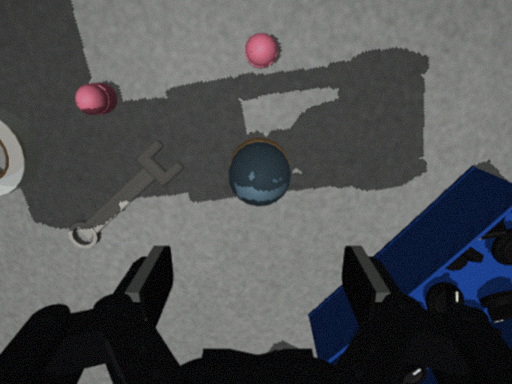

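```bash
python3 - <<'E'
from h import *
c=env.calibration("wrist");T=env.calibration("top");P=np.array([430,-358.3]);j=np.array([.568,-.823]);n=np.array([.823,.568])
for z in(0,40,60):
  for nm,cc,uv in(("w",c,(475,168)),("w",c,(400,235)),("w",c,(310,315)),("t",T,(458,275)),("t",T,(460,172))):
    p=onz(cc,uv,z)[:2]-P;print(z,nm,uv,"world",(p+P).round(),"j",round(p@j),"n",round(p@n))
im=cv2.imread("pics/scene0.png");cv2.imwrite("pics/box.png",cv2.resize(im[220:384,0:160],None,fx=3.6,fy=3.6))
E
```

```text
0 w (475, 168) world [ 555. -537.] j 218 n 2
0 w (400, 235) world [ 456. -525.] j 152 n -74
0 w (310, 315) world [ 317. -511.] j 61 n -179
0 t (458, 275) world [ 310. -514.] j 60 n -187
0 t (460, 172) world [ 560. -538.] j 221 n 5
40 w (475, 168) world [ 547. -507.] j 189 n 12
40 w (400, 235) world [ 461. -497.] j 131 n -53
40 w (310, 315) world [ 341. -484.] j 53 n -145
40 t (458, 275) world [ 315. -492.] j 45 n -170
40 t (460, 172) world [ 554. -515.] j 199 n 13
60 w (475, 168) world [ 544. -492.] j 175 n 18
60 w (400, 235) world [ 464. -482.] j 121 n -43
60 w (310, 315) world [ 353. -471.] j 49 n -127
60 t (458, 275) world [ 318. -481.] j 37 n -162
60 t (460, 172) world [ 551. -503.] j 188 n 18
```

View pics/box.png

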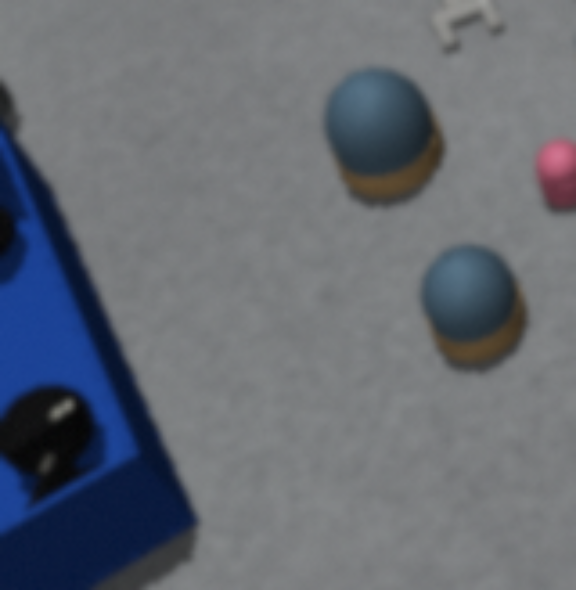

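```bash
python3 -m crank '[0.8,0.9,-50,0,0,0,92,0,0,-40,0,0,0,90,0,0,-30,0,0,0,88,0,0,-14,0,0,0,86,0,0,-6,0,0,0,84,0,0,0,0,0,0,82,0,0,0,0,0,0,82]' 30
python3 -m crank '[0,0,-3,0,0,0,80,0,0,-3,0,0,0,80,0,0,-3,0,0,0,80,0,0,0,0,0,0,80]'
python3 - <<'E'
from h import *
im=env.capture("wrist")[:,:,::-1].copy();cv2.imwrite("pics/w27.png",im)
im=env.capture("scene")[:,:,::-1];cv2.imwrite("pics/s27.png",cv2.resize(im[160:310,30:190],None,fx=4,fy=4,interpolation=cv2.INTER_CUBIC))
E
```

```text
time_s: 36.02
eef_pos: [430.7, -358.9, 11.8]
ee_rot: [0.213, 0.675, 0.211, -0.674]
contact_force: [0.5, 0.2, 0.1]
gripper_width: 69.8
time_s: 36.52
eef_pos: [429.8, -358.1, 1.3]
ee_rot: [-0.212, -0.675, -0.212, 0.675]
contact_force: [-0.6, -0.2, -0.2]
gripper_width: 68.4
```

View pics/w27.png

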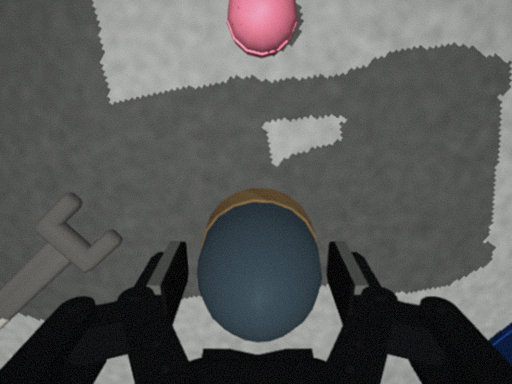

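View pics/s27.png

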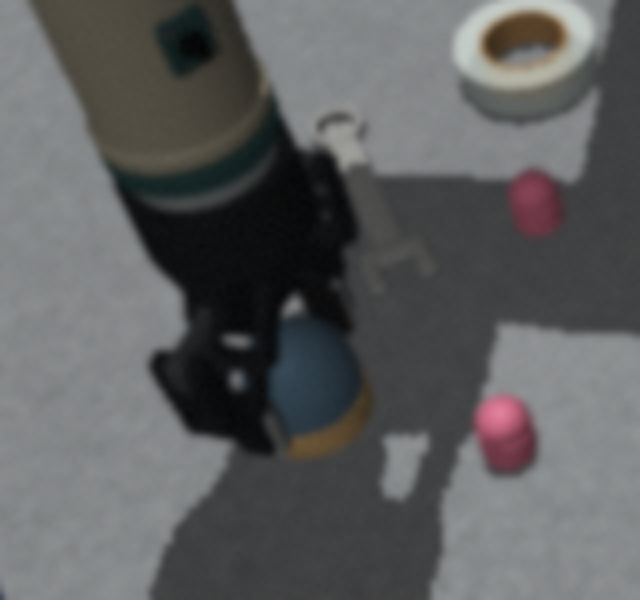

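```bash
python3 -m crank '[0,0,-2,0,0,0,80,0,0,-2,0,0,0,80,0,0,-2,0,0,0,80,0,0,0,0,0,0,80]'; python3 -m crank '[0,0,-2,0,0,0,80,0,0,-2,0,0,0,80,0,0,0,0,0,0,80]';python3 -m crank '[0,0,-1.5,0,0,0,80,0,0,-1,0,0,0,80,0,0,0,0,0,0,80]'
```

```text
time_s: 37.12
eef_pos: [429.9, -358.1, -4.6]
ee_rot: [-0.212, -0.675, -0.212, 0.675]
contact_force: [0.5, -0.4, -0.7]
gripper_width: 68.1
time_s: 37.5
eef_pos: [429.9, -358.2, -8.6]
ee_rot: [-0.212, -0.675, -0.212, 0.675]
contact_force: [-0.9, 0.8, -0.2]
gripper_width: 68.4
time_s: 37.88
eef_pos: [430.0, -358.2, -11.0]
ee_rot: [-0.212, -0.675, -0.212, 0.675]
contact_force: [0.1, 0.3, 0.1]
gripper_width: 68.4
```

```bash
python3 -m crank '[0,0,-1,0,0,0,76,0,0,0,0,0,0,70,0,0,0,0,0,0,62,0,0,0,0,0,0,57,0,0,0,0,0,0,57,0,0,0,0,0,0,57]' 35
python3 - <<'E'
from h import *
im=env.capture("wrist")[:,:,::-1].copy();cv2.imwrite("pics/w28.png",im)
E
```

```text
time_s: 38.62
eef_pos: [430.1, -358.4, -11.5]
ee_rot: [0.212, 0.675, 0.212, -0.675]
contact_force: [-0.1, 1.0, 5.6]
gripper_width: 56.4
```

View pics/w28.png

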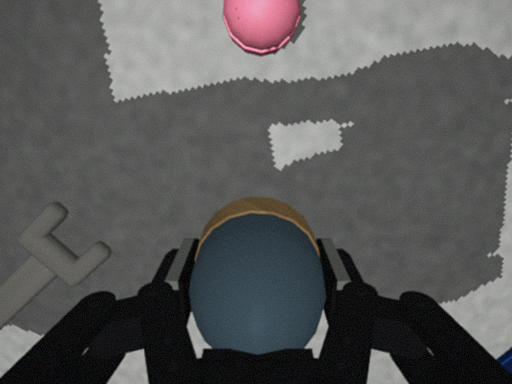

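```bash
python3 -m crank '[0,0,0,0,0,0,74,0,0,0,0,0,0,74,0,0,-1.5,0,0,0,74,0,0,-1,0,0,0,74,0,0,0,0,0,0,74]';python3 -m crank '[0,0,0,0,0,0,68,0,0,0,0,0,0,62,0,0,0,0,0,0,57,0,0,0,0,0,0,57,0,0,0,0,0,0,57]' 35; python3 -m crank '[0,0,8,0,0,0,57,0,0,15,0,0,0,57,0,0,0,0,0,0,57]'
python3 - <<'E'
from h import *
im=env.capture("wrist")[:,:,::-1].copy();cv2.imwrite("pics/w29.png",im)
E
```

```text
time_s: 39.3
eef_pos: [429.9, -358.2, -14.6]
ee_rot: [-0.212, -0.675, -0.212, 0.675]
contact_force: [-0.8, 0.5, 0.2]
gripper_width: 63.2
time_s: 39.92
eef_pos: [430.2, -358.4, -14.0]
ee_rot: [0.212, 0.675, 0.212, -0.675]
contact_force: [-0.6, 0.1, 5.2]
gripper_width: 56.7
time_s: 40.3
eef_pos: [431.0, -359.2, 10.1]
ee_rot: [0.213, 0.675, 0.211, -0.674]
contact_force: [0.6, -0.4, -1.5]
gripper_width: 56.7
```

View pics/w29.png

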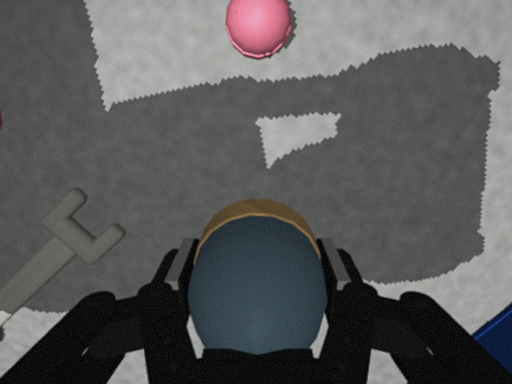

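```bash
python3 -m crank '[0,0,40,0,0,0,57,0,0,50,0,0,0,57,0,0,40,0,0,0,57,18,58.5,0,0,0,0,57,18,58.5,0,0,0,0,57,18,58.5,0,0,0,0,57,18,58.5,0,0,0,0,57]'; python3 -m crank '[18,58.5,0,0,0,0,57,18,58.5,0,0,0,0,57,18,58.5,0,0,0,0,57,18,58.5,0,0,0,0,57,18,58.5,0,0,0,0,57,18,58.5,0,0,0,0,57,17.8,58.9,0,0,0,0,57,0,0,0,0,0,0,57,0,0,0,0,0,0,57,0,0,0,0,0,0,57]'
python3 - <<'E'
from h import *
c=env.calibration("wrist");print(env.observe()['eef_pos'])
im=env.capture("wrist")[:,:,::-1].copy();cv2.imwrite("pics/w30.png",im);rests(im,c)
E
```

```text
time_s: 41.22
eef_pos: [502.1, -122.4, 138.5]
ee_rot: [0.212, 0.675, 0.212, -0.675]
contact_force: [1.1, 0.7, -1.0]
gripper_width: 57.1
time_s: 42.48
eef_pos: [627.3, 284.1, 138.4]
ee_rot: [-0.212, -0.674, -0.211, 0.675]
contact_force: [-0.5, -0.2, -2.0]
gripper_width: 56.4
[627.33918957 284.05662579 138.42856912]
[ 418   17   48   53 1960] ctr 802.7 227.8 r 19.7 med [802.86633 227.93304]
[ 347   59  123   94 2960] ctr 749.2 215.9 r 66.4 med [757.2382 213.2376]
[ 220  139   74   63 3717] ctr 627.8 286.5 r 32.8 med [629.7181  287.76935]
```

View pics/w30.png

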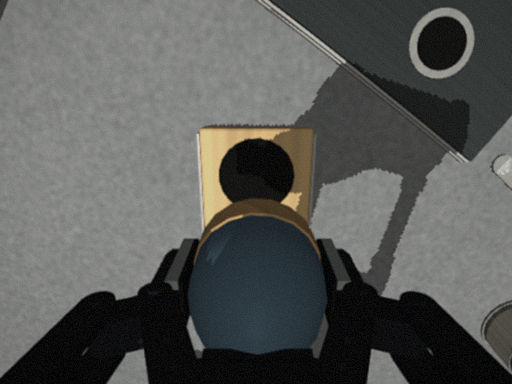

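```bash
python3 -m crank '[0,0,-40,0,0,0,57,0,0,-40,0,0,0,57,0,0,-32,0,0,0,57,0,0,-12,0,0,0,57,0,0,-5,0,0,0,57,0,0,-1,0,0,0,57,0,0,0,0,0,0,57]';python3 -m crank '[0,0,-1,0,0,0,57,0,0,0,0,0,0,57,0,0,0,0,0,0,57]';python3 -m crank '[0,0,-1,0,0,0,57,0,0,0,0,0,0,57]'
```

```text
time_s: 43.4
eef_pos: [628.7, 285.9, 10.0]
ee_rot: [0.212, 0.675, 0.212, -0.674]
contact_force: [0.0, 0.1, -0.7]
gripper_width: 56.7
time_s: 43.78
eef_pos: [627.8, 285.7, 7.8]
ee_rot: [0.212, 0.675, 0.212, -0.674]
contact_force: [-0.7, 0.2, -1.5]
gripper_width: 56.6
time_s: 44.02
eef_pos: [628.0, 285.7, 7.0]
ee_rot: [0.212, 0.675, 0.212, -0.674]
contact_force: [-0.3, -0.3, 1.2]
gripper_width: 56.8
```

```bash
python3 -m crank '[0,0,-0.5,0,0,0,57,0,0,0,0,0,0,57]';python3 -m crank '[0,0,0,0,0,0,66,0,0,0,0,0,0,71,0,0,0,0,0,0,76,0,0,20,0,0,0,80,0,0,50,0,0,0,90,0,0,60,0,0,0,90,0,0,0,0,0,0,90,0,0,0,0,0,0,90,0,0,0,0,0,0,90]'
python3 - <<'E'
from h import *
c=env.calibration("wrist");print(env.observe()['eef_pos'])
im=env.capture("wrist")[:,:,::-1].copy();cv2.imwrite("pics/w31.png",im);rests(im,c)
x=fitw(im,c,58,(628,286),21)
im=env.capture("scene")[:,:,::-1];cv2.imwrite("pics/s31.png",im)
E
```

```text
time_s: 44.28
eef_pos: [628.0, 285.7, 7.0]
ee_rot: [0.212, 0.675, 0.212, -0.674]
contact_force: [-0.6, -0.7, 5.4]
gripper_width: 56.8
time_s: 45.4
eef_pos: [626.6, 285.2, 133.9]
ee_rot: [-0.212, -0.673, -0.212, 0.676]
contact_force: [-0.4, 0.2, -0.3]
gripper_width: 77.1
[626.64701829 285.15702629 133.94982171]
[ 275    0  199  153 3278] ctr 748.4 253.7 r 101.3 med [754.4978  250.42409]
[ 423   16   49   54 2058] ctr 802.8 227.6 r 19.8 med [802.8874  227.79988]
[ 221  140   75   68 1068] ctr 626.4 284.8 r 35.3 med [633.6377  289.82693]
[ 223  220   70   50 1170] ctr 568.8 245.7 r 32.8 med [576.594   249.42935]
[ 226  286   64   49 1329] ctr 509.5 203.7 r 34.4 med [511.96283 205.86053]
58 [627.5 286.5] [ 222  150   71   74 3911] 3965.7300225323997
```

View pics/w31.png

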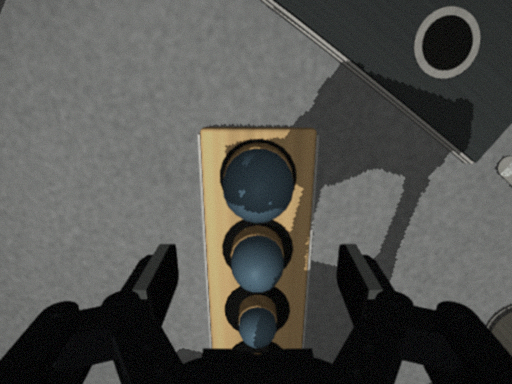

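View pics/s31.png

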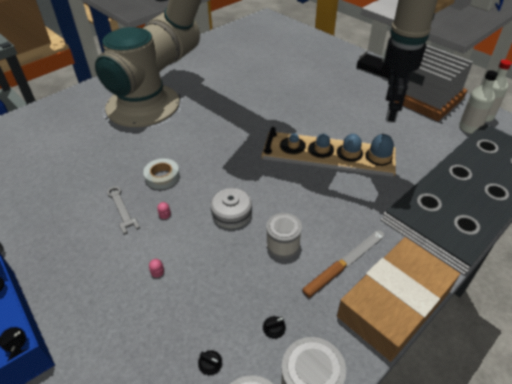

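```bash
python3 -m crank '[0,0,50,0,0,0,90,0,0,50,0,0,0,90,0,0,0,0,0,0,90,0,0,0,0,0,0,90,0,0,0,0,0,0,90,0,0,0,0,0,0,90]'
python3 - <<'E'
from h import *
a=cv2.imread("pics/scene0.png");im=env.capture("scene")[:,:,::-1].copy()
d=cv2.absdiff(a,im)[180:265,205:310];print("cup/tin diff",d.mean(),(d.max(2)>40).sum())
cv2.imwrite("pics/s32.png",cv2.resize(im[110:190,250:410],None,fx=5,fy=5,interpolation=cv2.INTER_CUBIC))
E
```

```text
time_s: 46.25
eef_pos: [627.2, 285.4, 234.3]
ee_rot: [-0.212, -0.673, -0.212, 0.676]
contact_force: [0.8, -0.6, -0.1]
gripper_width: 76.9
cup/tin diff 3.857703081232493 195
```

View pics/s32.png

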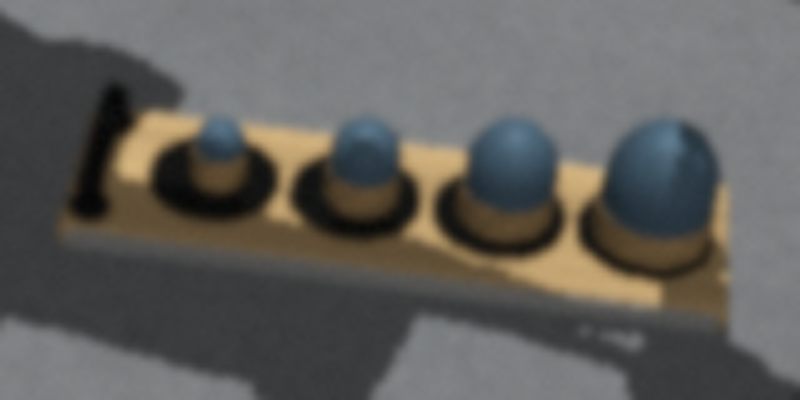

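```bash
python3 - <<'E'
from h import *
a=cv2.imread("pics/scene0.png");b=cv2.imread("pics/s31.png")
x=[cv2.resize(i[175:270,200:310],None,fx=3.5,fy=3.5) for i in(a,b)];cv2.imwrite("pics/cmp.png",np.hstack(x))
g=[cv2.cvtColor(i[180:265,205:310],cv2.COLOR_BGR2GRAY).astype(np.float32) for i in(a,b)]
for s in((slice(0,55),slice(0,50)),(slice(25,85),slice(55,105))):print(cv2.phaseCorrelate(g[0][s].copy(),g[1][s].copy()))
E
```

```text
((-0.04108292174963424, -0.020540515958963113), 0.969907546043396)
((0.039188030941016194, 0.03199346545651949), 0.9656121832529704)
```

View pics/cmp.png

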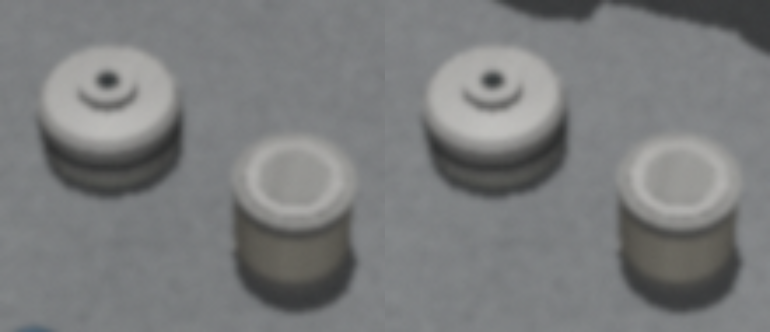

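Cup and tin have not moved; the difference was only the arm's shadow. Handing in.

```bash
python3 -c "
from bench import env
print(env.sign_off())"
```

```text
the job is handed in; nothing more can be done
None
```

All four pads stand upright on the board in size order: 28, 38, 48 and 58 mm on rests 1 to 4, counted from the handle. I handed in at about 46 s, with the open gripper well clear above the board.

- **Placing:** Each pad was lowered until the wrist force read 5–6 N, then released.
- **Centring:** Wrist-camera fits put the 28, 38 and 48 mm pads within about 0.5 mm of their rest centres. For the 58 mm pad, the rest is mostly hidden under it in the last picture. Against the rest position measured just before, it is about 0.3 mm off; the partly hidden rim alone gave about 2 mm.
- **Ink cup and tin:** Neither moved; their shift between the first and last scene pictures is under 0.1 pixel. A first difference check flagged pixels there, but that was only the arm's shadow.
- **Disagreement with the given data:** The fingertips stood roughly 12 mm behind the TCP, not 22 mm ahead of it. The first closes on the 28 mm pad therefore missed or caught only its dome or the rim of its disc, and it took several re-grips with force checks. During these the tips pressed on the bench with up to about 15 N. I also re-gripped the 48 and 58 mm pads once each, lower, to hold the disc firmly.

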